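# Clamp a gel tray in the gel caster with its cam

## Task

Get the gel caster ready for pouring: pick up the orange gel tray from the bench and lay it flat on the white caster, squarely between the fixed rubber-faced wall and the sliding wall, midway across them so that the rubber covers both of its open ends. Then turn the blue cam knob clockwise until its lobe pushes the sliding wall hard up against the tray and the tray is held tight between the two walls, and let go. Leave the tube rack, the comb and the pipette where they lie.

Things in the scene. Friction and masses are not known exactly. Their poses are not given: they have to be found in the camera images.
- caster: the gel caster: white platform 120 x 204 mm, fixed to the bench, top face 15 mm above it. Origin: centre of the platform at bench height; z up, y along its length. Fixed wall (84 mm wide, 32 mm high above the platform) at the -y end, then the tray's bed, the sliding wall, and the cam knob near the +y end, all centred on x = 0. Red lines at x = -31.5 and 31.5 mm mark the tray's long sides
- bed (a point): point on the platform's top face, on its middle line, halfway between the gasket and the drawn-back sliding wall: the middle of the place for the tray (about 5 mm free at each end of the tray). Axes as the caster's
- tray: the orange gel tray, loose, about 75 g: 60 mm wide (its x), 100 mm long (its y), 25 mm high; floor and the two long side walls 4 mm thick, comb notches in their top edges, both ends open. Origin: centre of its underside, z up. Can be gripped from above across its 60 mm width. In the caster its length lies along the caster's y; either end may face the cam
- gasket: dark rubber gasket on the fixed wall, 78 mm wide, 29 mm high. Origin: on the platform's top face at the middle of the face that meets the tray, which lies on its +y side (axes as the caster's). The rubber gives along -y like a spring of 4 N per mm, 6 mm at most
- gate: the sliding wall: white with a dark rubber face, 84 mm wide, 14 mm thick, top 27 mm above the platform, sliding easily (0.6 N) along the caster's y. It starts drawn back, 109 to 111 mm from the gasket. Origin: on the platform's top face at the middle of the rubber face that meets the tray, which lies on its -y side; the cam bears on its +y side. Axes as the caster's
- cam: the blue cam, turning about a vertical axis in the caster, 57.5 mm from the caster's origin along its +y. Origin: on that axis at the platform's top face; z up, x along the lobe. Its disc, 2 to 20 mm above the platform, has radius 20 mm, centre 10 mm off the axis along x. At the start the lobe points away from the sliding wall, within about 1 rad of the caster's +y. It stays where it is left
- knob (a point): middle of the height of the cam's blue bar knob, on the cam's axis, 44 mm above the platform, axes as the cam's. The bar is 12 mm thick (y), runs from -18 to +28 mm along x (the longer end, with a white line on top, points along the lobe), and spans 30 to 58 mm above the platform, clear above both walls
- lobe (a point): point of the cam's rim farthest from its axis (30 mm), 11 mm above the platform. The cam turns clockwise seen from above, half a turn from stop to stop: from lobe along the caster's +y to lobe along its -y, straight at the sliding wall. Turning takes 0.1 to 0.2 N m. With the tray in, it starts to press about 1 rad before the end stop: some 5 N at 0.75 rad, 19 N at the stop
- tube_rack: bystander: green tube rack with small capped tubes, loose, 55 x 105 mm, 43 mm high with the tubes. Origin: centre of its underside
- comb: bystander: white gel comb lying flat, loose, about 35 x 76 mm, 6 mm thick. Origin: under its middle
- pipette: bystander: black and grey hand pipette lying on the bench, loose, about 230 mm long (its x), 26 mm high. Origin: at bench height under its middle
Not all that is in view belongs to the job. What is meant by the tray is not grey, and is the larger of those in its own colour.

How it is judged:
By the outcome, as a careful person would: the job done as asked, in the order asked, and still so for the second after the job is handed in, with the robot touching nothing.
It also fails if it takes over 58 s, if anything falls off the work surface, if the arm or the gripper's body presses on something with over 40 N, if the wrist force passes 120 N, or if a joint passes its speed limit or range.

## Robot

A 6-joint arm with a two-finger parallel gripper is mounted at the origin on the work surface. World frame = base frame: x ahead of the robot, y to its left, z up, the work surface at z = 0. Lengths are in m, angles in rad, forces in N, time in s.
With the tool pointing down it reaches from about 0.275 to 0.825 m from the base axis. Payload 5.2 kg.
Tool frame: the origin (TCP) lies midway between the tips of the shut fingers; the grasp point (between the pads) lies bot.grip_depth behind it (bot.grip_depth is the distance from the TCP to the grasp point, in m); x points along the fingers, z is the direction in which the jaws open and shut, and the axes are right-handed (so a half turn about x gives the same grasp; the last joint's range is limited). The gripper opens to 93 mm and grips with 3 to 60 N. Pads are 15 mm wide; open, the fingers measure 128 mm over their backs; the gripper's body (75 mm by 188 mm) begins 65 mm behind the grasp point.
Start: joints at [-1.552, 0.259, 1.535, -0, 1.348, -0.203], TCP at [0.121, -0.537, 0.199] pointing down, gripper open.
Joint ranges: [-3.14, 3.14], [-0.91, 2.08], [0.19, 2.58], [-1.22, 4.36], [0.22, 2.71], [-3.12, 3.12]. Speed limits (rad/s): [2.57, 2.57, 3.14, 3.14, 3.14, 3.14].

## Interface

Orientations are given as a unit quaternion [x, y, z, w].
In Python, from workcell import bot gives the robot as it stands.
- The arm moves only by the tool jog_arm, never from a script. Its argument "increments" is a list of rows, each a list of 7 numbers: the shift along the tool's x, y, z in mm, then the turn, a rotation vector about the tool's x, y, z in degrees, then the opening, from -1 (shut) to 1 (fully open). A call has 1 to 12 rows; each row is the pose to reach, as a shift and turn from the pose commanded when the call began, along the tool's axes at that moment; what a row does not reach only later rows make up. A row lasts 1/8 s, in which the tool goes at most 62.5 mm and 10.7 degrees, less where a joint would pass 70% of its speed; a pose out of reach is approached as far as the arm can. A call with a gripper value outside its range is refused whole. The fingers move at their own pace and stop on an object; "grip_force" is the grip in N (left out, the last holds). Time passes only in rows, so rows that repeat a pose let the fingers close. It gives the time, the measured TCP pose, the force and the opening at its end, in the units of the state.
- bot.read_state(): the state, without advancing time (a new reading comes with each control period).
- bot.grab_frame(name): name is "side" or "top"; returns a dict with "img" (384x512x3 uint8, red, green, blue), "range_z" (384x512 float32, m along the optical axis (not along the pixel's ray), 0 where there is no reading), "camera_matrix" (3x3 intrinsics, pixels), "rvec" (rotation vector, rad) and "tvec" (3), from world to camera coordinates, as OpenCV has them. Camera axes: x right, y down, z forward; pixel columns grow to the right and rows downward; lengths in m; the calibration is good to about 2 mm. A picture is of the moment at which its call begins.
- bot.sign_off(): hands the job in, once; it reports no verdict.
The state is a dict: "time": time; "joint_positions": joint angles; "joint_vel": joint speeds; "effort": joint torques, N m; "eef_pos": TCP position; "eef_rot": TCP orientation; "contact_force": force on the tool from outside, world axes, zero at the start; "wrist_torque": the same for the moment, N m; "gripper_width": finger opening in m.
Only numpy, scipy, OpenCV 4.12 (cv2) and the standard library are available. Lean on these libraries where they do the work, as an engineer would, in place of code of your own. Each camera call takes 0.05 s, during which the arm holds its last target.

## Working session

There is one attempt and no reset: what is moved stays moved. The work goes in short steps, Python scripts to look and compute and a tool call to move; the robot and the scene stay as the last step left them, time stands still between calls to the robot, and variables do not carry over. Pictures are saved under pics/ and viewed, and the job is handed in when it is done.

Besides the shell and the picture viewer there is one more tool, called after "Call:" as name([rows], argument=value, ...), one row to a line, values as JSON. jog_arm: Moves the arm, as the interface text tells. Its arguments: {"type":"object","properties":{"increments":{"type":"array","items":{"type":"array","items":{"type":"number"}}},"grip_force":{"type":"number"}},"required":["increments"]}

```bash
mkdir -p pics; ls; python3 - <<'E'
from workcell import bot
import cv2,numpy as np
for n in ("top","side"):
    f=bot.grab_frame(n); cv2.imwrite(f"pics/{n}0.png",f["img"][:,:,::-1]); np.savez(f"{n}0.npz",**f)
    R=cv2.Rodrigues(f["rvec"])[0]; print(n,-R.T@np.ravel(f["tvec"]),f["camera_matrix"])
s=bot.read_state();print(s,bot.grip_depth)
E
```

```text
pics
top [0.33192334 0.05548987 1.39442231] [[481.53262156   0.         251.08069457]
 [  0.         481.53262156 200.06134427]
 [  0.           0.           1.        ]]
side [0.17908765 0.51258573 0.74553321] [[366.73800392   0.         256.07655365]
 [  0.         366.73800392 186.97947552]
 [  0.           0.           1.        ]]
{'time': 0.1, 'joint_positions': array([-1.55181373e+00,  2.59260873e-01,  1.53592585e+00, -1.52727376e-05,
        1.34797067e+00, -2.02800938e-01]), 'joint_vel': array([-1.40435629e-05, -2.50876104e-03, -3.76975503e-03, -6.85720835e-04,
        7.98239949e-04,  5.39841074e-04]), 'effort': array([ 3.46803427e-03, -4.38206899e+01, -2.84644210e+01,  7.20949704e-02,
        3.60478449e-02, -5.03712613e-05]), 'eef_pos': array([ 0.12099055, -0.53602404,  0.197825  ]), 'eef_rot': array([ 0.44201759,  0.55261948, -0.44117345,  0.55190412]), 'contact_force': array([-0.12058083, -0.37031033,  0.3266581 ]), 'wrist_torque': array([ 0.01332558, -0.00468628, -0.01219025]), 'gripper_width': 0.09293366180430689} 0.0188
```

View pics/top0.png

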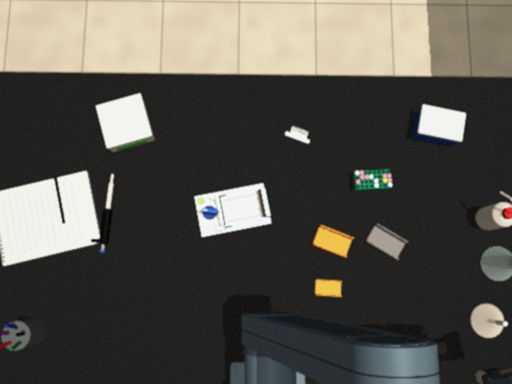

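View pics/side0.png

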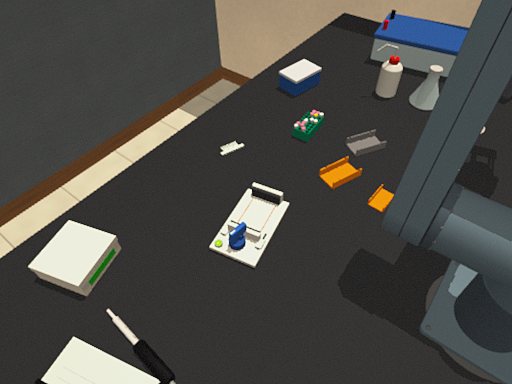

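The top view shows three tray-like objects: the large orange one at (333,241), a small orange one at (328,288) and a grey one at (387,241). The caster is at (232,210) and its blue knob at (208,212). By the description, the tray is the one at (333,241), so I'll check it in close crops.

```bash
cat > h.py <<'E'
import numpy as np,cv2
def cloud(f):
    K=f["camera_matrix"];R=cv2.Rodrigues(f["rvec"])[0];t=np.ravel(f["tvec"])
    z=f["range_z"].astype(float);v,u=np.mgrid[:z.shape[0],:z.shape[1]]
    p=np.stack([(u-K[0,2])/K[0,0]*z,(v-K[1,2])/K[1,1]*z,z],-1)
    return (p-t)@R
def proj(f,P):
    return cv2.projectPoints(np.asarray(P,float).reshape(-1,1,3),f["rvec"],f["tvec"],f["camera_matrix"],None)[0].reshape(-1,2)
E
python3 - <<'E'
from h import *
a=[]
for n,(x0,y0,x1,y1) in (("top",(185,170,285,245)),("side",(200,170,300,275)),("top",(300,215,420,305)),("side",(310,120,410,220))):
    f=np.load(f"{n}0.npz");c=f["img"][y0:y1,x0:x1,::-1]
    a.append(cv2.resize(c,(400,300),interpolation=cv2.INTER_CUBIC))
cv2.imwrite("pics/crops.png",np.vstack([np.hstack(a[:2]),np.hstack(a[2:])]))
for n in ("top","side"):
    f=np.load(f"{n}0.npz");P=cloud(f);im=f["img"].astype(int)
    hsv=cv2.cvtColor(f["img"],cv2.COLOR_RGB2HSV)
    for nm,m in (("orange",(hsv[...,0]>8)&(hsv[...,0]<25)&(hsv[...,1]>180)&(hsv[...,2]>90)),("blue",(hsv[...,0]>105)&(hsv[...,0]<125)&(hsv[...,1]>150)&(hsv[...,2]>60))):
        k,l,st,c=cv2.connectedComponentsWithStats(m.astype(np.uint8))
        for i in range(1,k):
            if st[i,4]>40:
                q=P[l==i];q=q[f["range_z"][l==i]>0]
                r=cv2.minAreaRect(q[:,:2].astype(np.float32)*1000)
                print(n,nm,c[i].round(),st[i,4],q.mean(0).round(4),"z",np.percentile(q[:,2],[2,50,98]).round(4),r)
    black=P[300:310,150:200] if n=="top" else P[250:260,310:330]
    print(n,"bench z",black.reshape(-1,3).mean(0), black[...,2].std())
E
```

```text
top orange [334. 232.] 131 [ 0.4629 -0.1948  0.0148] z [0.0006 0.0141 0.0299] ((463.915771484375, -194.5782928466797), (104.11974334716797, 33.49936294555664), 86.59156036376953)
top orange [329. 250.] 71 [ 0.4117 -0.178   0.02  ] z [0.0016 0.0221 0.0307] ((411.88250732421875, -178.9263916015625), (98.11189270019531, 8.955785751342773), 65.5481948852539)
top blue [210. 212.] 102 [0.5122 0.1599 0.0546] z [0.0312 0.0545 0.0779] ((515.9866333007812, 159.73240661621094), (36.90282440185547, 29.630393981933594), 89.49458312988281)
top bench z [0.25618917 0.25650877 0.01173453] 0.1242023775071791
side orange [339. 173.] 769 [ 0.4435 -0.1844  0.0103] z [0.0004 0.0062 0.0268] ((447.2502136230469, -194.89260864257812), (114.95634460449219, 81.8824691772461), 69.32649230957031)
side orange [380. 199.] 399 [ 0.3109 -0.1692  0.0058] z [-0.0001  0.0038  0.0195] ((310.94580078125, -178.49234008789062), (87.54214477539062, 49.288726806640625), 86.70831298828125)
side blue [423.  34.] 2251 [ 0.5115 -0.9047  0.1098] z [0.0963 0.1109 0.1139] ((556.2557373046875, -972.893310546875), (347.1228332519531, 317.0935363769531), 8.2949857711792)
side blue [299.  84.] 436 [ 0.7623 -0.4683  0.0262] z [0.0024 0.027  0.0483] ((756.7132568359375, -474.5565185546875), (141.535400390625, 71.16446685791016), 43.68714904785156)
side blue [238. 237.] 298 [0.5124 0.1702 0.0491] z [0.0225 0.047  0.0749] ((512.612060546875, 167.38278198242188), (43.578041076660156, 29.76372528076172), 65.77039337158203)
side bench z [0.35070736 0.07054607 0.00413841] 0.052571806861124476
```

View pics/crops.png

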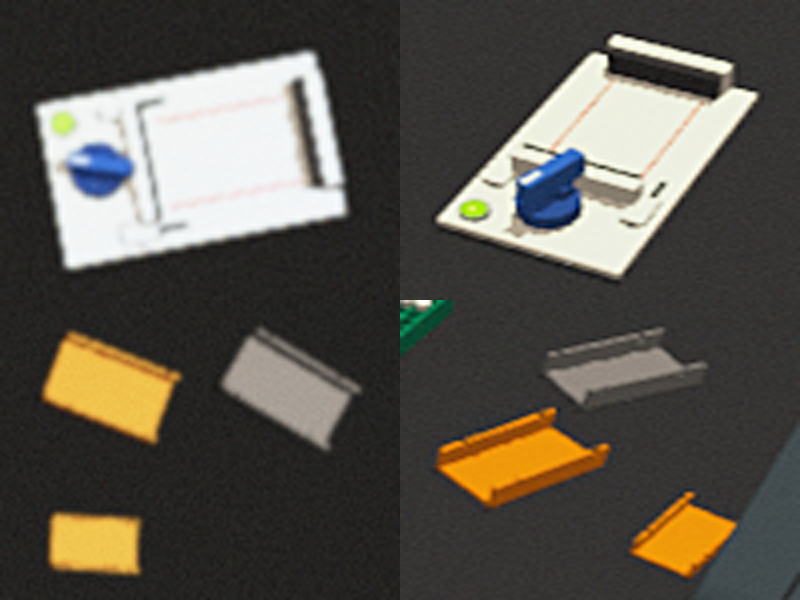

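The crop confirms it: (333,241) is the larger orange tray. Next I'll fit poses by matching model silhouettes in both views.

```bash
cat >> h.py <<'E'
from scipy.optimize import minimize
def box(x0,x1,y0,y1,z0,z1): return np.array([[x,y,z] for x in(x0,x1) for y in(y0,y1) for z in(z0,z1)],float)/1000
def cyl(cx,cy,r,z0,z1):
    a=np.linspace(0,2*np.pi,40); return np.array([[cx+r*np.cos(t),cy+r*np.sin(t),z] for t in a for z in(z0,z1)])/1000
TRAY=[box(-30,30,-50,50,0,4),box(-30,-26,-50,50,0,25),box(26,30,-50,50,0,25)]
CAST=[box(-60,60,-102,102,0,15)]
CAM=[cyl(10,0,20,17,35),box(-18,28,-6,6,45,73)]
def xf(P,p):
    c,s=np.cos(p[2]),np.sin(p[2]); return P@np.array([[c,s,0],[-s,c,0],[0,0,1]])+[p[0],p[1],p[3] if len(p)>3 else 0]
S=6
def render(f,parts,p,roi):
    x0,y0,x1,y1=roi;m=np.zeros(((y1-y0)*S,(x1-x0)*S),np.uint8)
    for b in parts:
        q=proj(f,xf(b,p)); q=((q+.5-[x0,y0])*S-.5)
        h=cv2.convexHull(q.astype(np.float32)); cv2.fillConvexPoly(m,np.round(h*16).astype(np.int32),255,cv2.LINE_AA,4)
    return cv2.resize(m,(x1-x0,y1-y0),interpolation=cv2.INTER_AREA)/255.
def fit(views,parts,p0,dz=0):
    # views: list (frame, softmask, roi)
    def cost(p):
        q=list(p)+[dz]
        return sum(((cv2.GaussianBlur(render(f,parts,q,r),(0,0),1)-cv2.GaussianBlur(m,(0,0),1))**2).sum() for f,m,r in views)
    best=None
    for d in (0,):
        s=np.array([[0,0,0],[.006,0,0],[0,.006,0],[0,0,.1]])+np.array(p0)
        r=minimize(cost,p0,method="Nelder-Mead",options=dict(initial_simplex=s,xatol=1e-5,fatol=1e-4,maxiter=400))
        r=minimize(cost,r.x,method="Nelder-Mead",options=dict(initial_simplex=r.x+np.array([[0,0,0],[.003,0,0],[0,.003,0],[0,0,.04]]),xatol=1e-5,fatol=1e-4,maxiter=400))
    return r.x,r.fun
def omask(f,roi):
    x0,y0,x1,y1=roi;h=cv2.cvtColor(f["img"],cv2.COLOR_RGB2HSV)[y0:y1,x0:x1]
    m=(h[...,0]>5)&(h[...,0]<28)&(h[...,1]>140)&(h[...,2]>70)
    return m.astype(np.float64)
def bmask(f,roi):
    x0,y0,x1,y1=roi;h=cv2.cvtColor(f["img"],cv2.COLOR_RGB2HSV)[y0:y1,x0:x1]
    return ((h[...,0]>100)&(h[...,0]<130)&(h[...,1]>110)).astype(float)
E
cat > fit0.py <<'E'
from h import *
F={n:dict(np.load(f"{n}0.npz")) for n in("top","side")}
R=dict(top=(305,218,362,264),side=(312,150,368,195))
def go(name,rois,mf,parts,p0s,dz=0):
    V=[(F[n],mf(F[n],rois[n]),rois[n]) for n in rois]
    for sub in (V,V[:1],V[1:]):
        rs=[fit(sub,parts,p0,dz) for p0 in p0s]; r=min(rs,key=lambda r:r[1]); print(name,r[0].round(4),np.degrees(r[0][2]).round(1),round(r[1],1),[round(x[1],1) for x in rs])
go("tray",R,omask,TRAY,[(.445,-.19,a) for a in (1.2,1.9)])
def wm(f,roi):
    x0,y0,x1,y1=roi;g=(f["img"][y0:y1,x0:x1].max(-1)>100).astype(np.uint8)
    c,_=cv2.findContours(g,cv2.RETR_EXTERNAL,cv2.CHAIN_APPROX_NONE);c=max(c,key=cv2.contourArea)
    m=np.zeros_like(g);cv2.drawContours(m,[c],-1,1,-1);return m.astype(float)
# fixed wall with unknown thickness: -y face ~ -94
WALL=CAST+[box(-42,42,-94,-82,15,47),box(-42,42,28,42,15,42),cyl(0,67,20,15,35)]
go("caster",dict(top=(188,175,278,242),side=(202,176,300,272)),wm,WALL,[(.5,.09,a) for a in (1.3,1.7)])
go("cam",dict(top=(190,195,225,228),side=(220,215,255,256)),bmask,CAM,[(.51,.155,a) for a in (0.5,1.2,1.9,2.6)])
E
python3 fit0.py
```

```text
tray [ 0.4401 -0.1892  2.7691] 158.7 33.9 [np.float64(34.0), np.float64(33.9)]
tray [ 0.4391 -0.1912  2.7697] 158.7 18.6 [np.float64(18.6), np.float64(18.6)]
tray [ 0.4411 -0.1868  2.7646] 158.4 2.9 [np.float64(195.4), np.float64(2.9)]
caster [0.5301 0.0974 0.1995] 11.4 307.7 [np.float64(307.7), np.float64(352.7)]
caster [0.5276 0.0975 0.2037] 11.7 22.7 [np.float64(22.7), np.float64(1499.1)]
caster [0.5318 0.0975 0.2009] 11.5 242.8 [np.float64(242.8), np.float64(283.9)]
cam [0.5179 0.157  1.5956] 91.4 58.9 [np.float64(59.0), np.float64(59.0), np.float64(59.0), np.float64(58.9)]
cam [0.5154 0.1538 1.4652] 83.9 28.2 [np.float64(29.8), np.float64(28.2), np.float64(28.2), np.float64(28.2)]
cam [0.5181 0.1581 1.6128] 92.4 23.6 [np.float64(23.6), np.float64(23.6), np.float64(23.6), np.float64(23.6)]
```

```bash
cat > ov.py <<'E'
from h import *
import sys
def overlay(f,items,roi,size=(400,300)):
    x0,y0,x1,y1=roi;sx=size[0]/(x1-x0);sy=size[1]/(y1-y0)
    im=cv2.resize(np.ascontiguousarray(f["img"][y0:y1,x0:x1,::-1]),size,interpolation=cv2.INTER_CUBIC)
    for parts,p,col in items:
        for b in parts:
            q=(proj(f,xf(b,p))+.5-[x0,y0])*[sx,sy]
            if len(b)==8:
                for i in range(8):
                    for k in (1,2,4):
                        if i^k>i: cv2.line(im,tuple(np.int32(q[i])),tuple(np.int32(q[i^k])),col,1,cv2.LINE_AA)
            else: cv2.polylines(im,[np.int32(q[1::2])],True,col,1,cv2.LINE_AA)
    return im
if __name__=="__main__":
    F={n:dict(np.load(f"{n}0.npz")) for n in("top","side")}
    T=(.4401,-.189,2.768);C=(.5295,.0975,.2015);A=(.518,.156,1.58)
    WALL=CAST+[box(-42,42,-94,-82,15,47),box(-42,42,28,42,15,42)]
    it=[(TRAY,T,(0,0,255)),(WALL,C,(0,160,0)),(CAM,A,(0,255,255))]
    a=[overlay(F[n],it,r) for n,r in (("top",(185,170,285,245)),("side",(200,170,305,275)),("top",(300,215,372,269)),("side",(305,140,375,200)))]
    cv2.imwrite("pics/ov0.png",np.vstack([np.hstack(a[:2]),np.hstack(a[2:])]))
E
python3 ov.py
```

```text
(no output)
```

View pics/ov0.png

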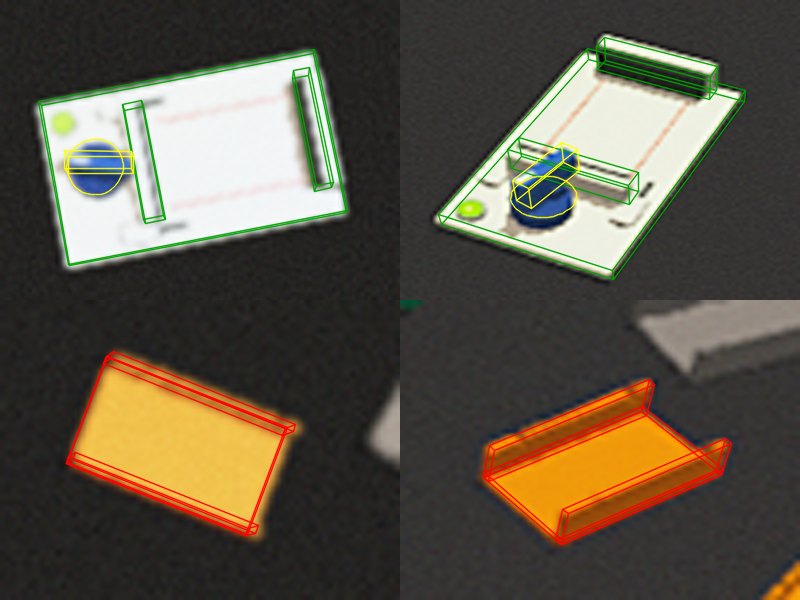

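```bash
cat > cam.py <<'E'
from h import *
from ov import overlay
import sys
def bar(F,A0):
    V=[]
    for n,roi in (("top",(190,195,225,228)),("side",(220,210,255,256))):
        f=F[n];x0,y0,x1,y1=roi;i=f["img"][y0:y1,x0:x1].astype(int)
        m=((i[...,2]-i[...,0]>25)).astype(float);V.append((f,m,roi))
    out=[]
    for sub in (V,V[:1],V[1:]):
        g=[(sum(((cv2.GaussianBlur(render(f,CAM,(A0[0],A0[1],a),r),(0,0),.8)-cv2.GaussianBlur(m,(0,0),.8))**2).sum() for f,m,r in sub),a) for a in np.arange(-3.14,3.14,.02)]
        out.append(min(g))
    print(out)
    for n in F:
        P=cloud(F[n]);m=(P[...,2]>.058)&(P[...,2]<.082)&(np.hypot(P[...,0]-A0[0],P[...,1]-A0[1])<.04);q=P[m][:,:2]
        w,v=np.linalg.eigh(np.cov(q.T));print(n,"depth bar",len(q),q.mean(0).round(4),np.degrees(np.arctan2(v[1,1],v[0,1])).round(1))
    return out[0][1]
if __name__=="__main__":
    F={n:dict(np.load(f"{n}0.npz")) for n in("top","side")}
    A0=(.518,.1538);a=bar(F,A0)
    it=[(CAM,(*A0,a),(0,255,255))]
    cv2.imwrite("pics/ov_cam.png",np.hstack([overlay(F["top"],it,(190,192,230,222)),overlay(F["side"],it,(210,205,270,250))]))
E
python3 cam.py
```

```text
[(np.float64(46.884348863913495), np.float64(1.500000000000004)), (np.float64(5.286969716066157), np.float64(1.5600000000000045)), (np.float64(40.614347090640706), np.float64(1.460000000000004))]
top depth bar 79 [0.514  0.1575] 82.0
side depth bar 149 [0.5157 0.1645] 81.9
```

View pics/ov_cam.png

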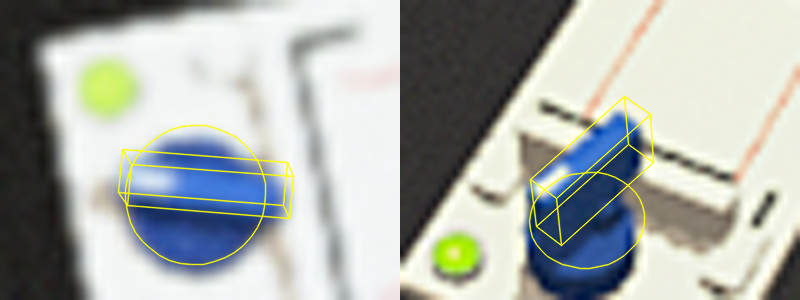

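```bash
cat > plan.py <<'E'
import numpy as np
from scipy.spatial.transform import Rotation as Ro
def cur():
    from workcell import bot
    return bot.read_state()
def delta(s,pos,yaw):
    """tool x down, tool z at yaw. returns shift mm, rotvec deg in tool axes"""
    R=Ro.from_quat(s["eef_rot"]).as_matrix()
    x=np.array([0,0,-1.]);z=np.array([np.cos(yaw),np.sin(yaw),0]);y=np.cross(z,x)
    T=np.column_stack([x,y,z])
    return (R.T@(np.array(pos)-s["eef_pos"])*1000).round(1),np.degrees(Ro.from_matrix(R.T@T).as_rotvec()).round(1)
def info(s):
    R=Ro.from_quat(s["eef_rot"]).as_matrix()
    return "t",round(s["time"],2),"pos",s["eef_pos"].round(4),"zyaw",np.degrees(np.arctan2(R[1,2],R[0,2])).round(1),"xdir",R[:,0].round(3),"j",s["joint_positions"].round(2),"F",s["contact_force"].round(1),"w",round(s["gripper_width"],4)
E
python3 - <<'E'
from plan import *
s=cur();print(info(s))
R=Ro.from_quat(s["eef_rot"]).as_matrix();print(R.round(3))
for y in (158.7,-21.3): print(delta(s,(.440,-.189,.15),np.radians(y)))
E
```

```text
('t', 0.1, 'pos', array([ 0.121 , -0.536 ,  0.1978]), 'zyaw', np.float64(-77.3), 'xdir', array([-0.   ,  0.002, -1.   ]), 'j', array([-1.55,  0.26,  1.54, -0.  ,  1.35, -0.2 ]), 'F', array([-0.1, -0.4,  0.3]), 'w', 0.0929)
[[-0.     0.976  0.22 ]
 [ 0.002  0.22  -0.976]
 [-1.     0.    -0.002]]
(array([  48.4,  387.5, -268.3]), array([ 1.24e+02, -1.00e-01,  1.00e-01]))
(array([  48.4,  387.5, -268.3]), array([-56. ,  -0.1,  -0.1]))
```

Call:
jog_arm([
  [0,387.5,-268.3,-56,0,0,1],
  [0,387.5,-268.3,-56,0,0,1],
  [0,387.5,-268.3,-56,0,0,1],
  [0,387.5,-268.3,-56,0,0,1],
  [0,387.5,-268.3,-56,0,0,1],
  [0,387.5,-268.3,-56,0,0,1],
  [0,387.5,-268.3,-56,0,0,1],
  [0,387.5,-268.3,-56,0,0,1],
  [0,387.5,-268.3,-56,0,0,1],
  [90,387.5,-268.3,-56,0,0,1],
  [110,387.5,-268.3,-56,0,0,1],
  [110,387.5,-268.3,-56,0,0,1],
], grip_force=12)

```text
time: 1.6
eef_pos: [0.4366, -0.1885, 0.0856]
eef_rot: [0.132, 0.698, -0.13, 0.692]
contact_force: [-0.3, -0.0, 0.7]
gripper_width: 0.093
```

```bash
python3 - <<'E'
from plan import *
from h import *
from ov import overlay
from workcell import bot
s=cur();print(info(s)); print(delta(s,(.440,-.189,.005),np.radians(-21.3)))
f=bot.grab_frame("side");g=bot.grab_frame("top")
it=[(TRAY,(.4401,-.189,2.768),(0,0,255))]
cv2.imwrite("pics/pre.png",np.hstack([overlay(f,it,(300,120,400,195)),overlay(g,it,(285,205,385,280))]))
E
```

```text
('t', 1.6, 'pos', array([ 0.4366, -0.1885,  0.0856]), 'zyaw', np.float64(-21.4), 'xdir', array([-0.007,  0.005, -1.   ]), 'j', array([-0.64,  0.24,  1.86, -0.  ,  1.05, -0.27]), 'F', array([-0.3, -0. ,  0.7]), 'w', 0.093)
(array([80.5,  0.6,  4. ]), array([-0.1, -0.5, -0.1]))
```

View pics/pre.png

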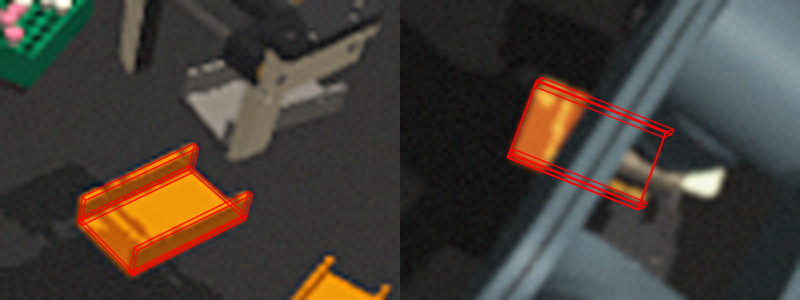

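The tray is still in place and the fingers are over it, straddling its width: the jaws are at about (190,110) in the left crop and the tray outline still matches. I'll descend.

Call:
jog_arm([
  [40,0,0,0,0,0,1],
  [70,0,0,0,0,0,1],
  [80,0,0,0,0,0,1],
  [80,0,0,0,0,0,1],
  [80,0,0,0,0,0,1],
])

```text
time: 2.33
eef_pos: [0.4412, -0.1906, 0.0102]
eef_rot: [0.13, 0.694, -0.131, 0.696]
contact_force: [0.8, -0.9, -0.2]
gripper_width: 0.093
```

```bash
python3 - <<'E'
from plan import *
s=cur();print(info(s)); print(delta(s,(.440,-.189,.005),np.radians(-21.3)))
E
```

```text
('t', 2.33, 'pos', array([ 0.4412, -0.1906,  0.0102]), 'zyaw', np.float64(-21.3), 'xdir', array([ 0.002, -0.002, -1.   ]), 'j', array([-0.64,  0.35,  1.93, -0.  ,  0.85, -0.27]), 'F', array([ 0.8, -0.9, -0.2]), 'w', 0.093)
(array([ 5.2,  1. , -1.7]), array([0. , 0.2, 0. ]))
```

Now close the jaws, going 4 mm lower first.

Call:
jog_arm([
  [4,0,0,0,0,0,1],
  [4,0,0,0,0,0,0],
  [4,0,0,0,0,0,-0.5],
  [4,0,0,0,0,0,-1],
  [4,0,0,0,0,0,-1],
  [4,0,0,0,0,0,-1],
  [4,0,0,0,0,0,-1],
  [4,0,0,0,0,0,-1],
], grip_force=15)

```text
time: 3.32
eef_pos: [0.4398, -0.1894, 0.0044]
eef_rot: [0.131, 0.695, -0.131, 0.695]
contact_force: [0.4, 0.5, -0.6]
gripper_width: 0.0276
```

Call:
jog_arm([
  [-20,0,0,0,0,0,-1],
  [-60,0,0,0,0,0,-1],
  [-110,0,0,0,0,0,-1],
  [-110,0,0,0,0,0,-1],
  [-110,0,0,0,0,0,-1],
])

```text
time: 3.95
eef_pos: [0.4395, -0.1892, 0.114]
eef_rot: [0.131, 0.695, -0.13, 0.695]
contact_force: [0.5, -0.3, 0.3]
gripper_width: 0.0007
```

```bash
python3 - <<'E'
from plan import *
from h import *
from workcell import bot
s=cur();print(info(s))
f=bot.grab_frame("side")
cv2.imwrite("pics/lift.png",cv2.resize(f["img"][60:260,200:450,::-1],(750,600),interpolation=cv2.INTER_CUBIC))
C=np.array([.5295,.0975]);a=.2015
for nm,l in (("bed",(0,-.0268)),):
    p=C+np.array([[np.cos(a),-np.sin(a)],[np.sin(a),np.cos(a)]])@l
    print(nm,p,delta(s,(*p,s["eef_pos"][2]),a))
E
```

```text
('t', 3.95, 'pos', array([ 0.4395, -0.1892,  0.114 ]), 'zyaw', np.float64(-21.3), 'xdir', array([-0.001,  0.   , -1.   ]), 'j', array([-0.64,  0.21,  1.82, -0.  ,  1.11, -0.27]), 'F', array([ 0.5, -0.3,  0.3]), 'w', 0.0007)
bed [0.53486373 0.07124223] (array([ 1.000e-01,  2.773e+02, -5.600e+00]), array([-32.8,  -0. ,  -0. ]))
```

View pics/lift.png

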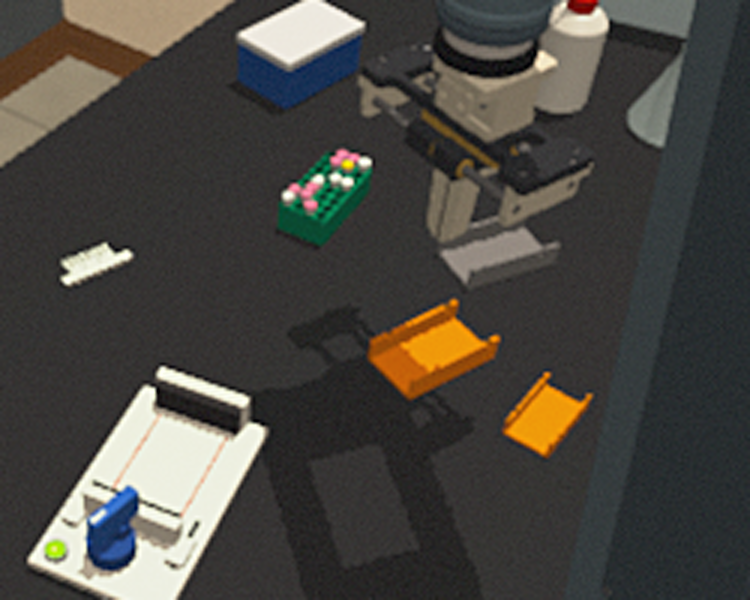

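```bash
python3 - <<'E'
from plan import *
from h import *
from ov import overlay
from workcell import bot
s=cur();R=Ro.from_quat(s["eef_rot"]).as_matrix()
f=bot.grab_frame("side")
pts=[s["eef_pos"]+R@np.array(d)/1000 for d in ((0,0,0),(-18.8,0,0),(-84,0,0),(0,0,60),(0,0,-60),(0,40,0))]
q=proj(f,pts); im=f["img"][:,:,::-1].copy()
for p,c in zip(q,((0,0,255),(0,255,255),(255,0,255),(0,255,0),(255,0,0),(255,255,0))): cv2.circle(im,tuple(np.int32(p.round())),2,c,-1)
cv2.imwrite("pics/tcp.png",cv2.resize(im[60:260,200:450],(750,600),interpolation=cv2.INTER_CUBIC)); print(q.round(),info(s))
E
```

```text
[[347. 144.]
 [348. 139.]
 [353. 118.]
 [332. 132.]
 [363. 158.]
 [335. 150.]] ('t', 4.0, 'pos', array([ 0.4391, -0.1889,  0.1134]), 'zyaw', np.float64(-21.3), 'xdir', array([-0.002,  0.001, -1.   ]), 'j', array([-0.64,  0.21,  1.82, -0.  ,  1.11, -0.27]), 'F', array([1.5, 0.8, 0.1]), 'w', 0.0006)
```

View pics/tcp.png

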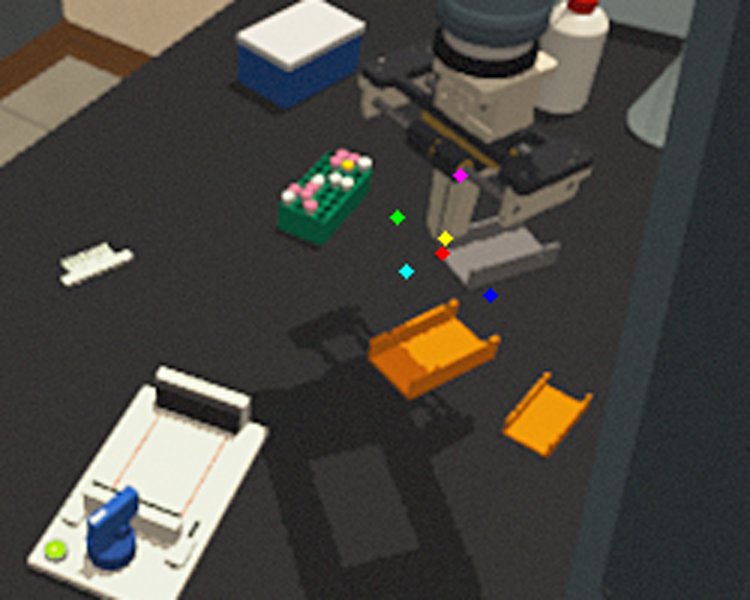

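```bash
python3 - <<'E'
from plan import *
from h import *
from workcell import bot
s=cur();R=Ro.from_quat(s["eef_rot"]).as_matrix()
f=bot.grab_frame("side");P=cloud(f)
T=(P-s["eef_pos"])@R*1000
for v in range(110,150,3):
    print(v,[(u,tuple(T[v,u].round().astype(int)),tuple(P[v,u].round(3))) for u in range(343,361,4)])
E
```

```text
110 [(343, (np.int64(-118), np.int64(33), np.int64(4)), (np.float64(0.455), np.float64(-0.16), np.float64(0.231))), (347, (np.int64(-127), np.int64(35), np.int64(-10)), (np.float64(0.443), np.float64(-0.153), np.float64(0.24))), (351, (np.int64(-127), np.int64(28), np.int64(-15)), (np.float64(0.436), np.float64(-0.158), np.float64(0.24))), (355, (np.int64(-128), np.int64(21), np.int64(-21)), (np.float64(0.428), np.float64(-0.162), np.float64(0.242))), (359, (np.int64(-134), np.int64(20), np.int64(-31)), (np.float64(0.418), np.float64(-0.159), np.float64(0.248)))]
113 [(343, (np.int64(-109), np.int64(32), np.int64(4)), (np.float64(0.454), np.float64(-0.161), np.float64(0.222))), (347, (np.int64(-119), np.int64(35), np.int64(-11)), (np.float64(0.442), np.float64(-0.153), np.float64(0.232))), (351, (np.int64(-127), np.int64(35), np.int64(-23)), (np.float64(0.43), np.float64(-0.148), np.float64(0.241))), (355, (np.int64(-126), np.int64(27), np.int64(-27)), (np.float64(0.424), np.float64(-0.154), np.float64(0.239))), (359, (np.int64(-121), np.int64(13), np.int64(-27)), (np.float64(0.419),
[... 6166 characters left out ...]
loat64(0.003))), (359, (np.int64(107), np.int64(-121), np.int64(60)), (np.float64(0.451), np.float64(-0.323), np.float64(0.006)))]
149 [(343, (np.int64(111), np.int64(-76), np.int64(79)), (np.float64(0.485), np.float64(-0.287), np.float64(0.001))), (347, (np.int64(111), np.int64(-85), np.int64(72)), (np.float64(0.475), np.float64(-0.294), np.float64(0.002))), (351, (np.int64(109), np.int64(-93), np.int64(64)), (np.float64(0.464), np.float64(-0.299), np.float64(0.004))), (355, (np.int64(108), np.int64(-103), np.int64(57)), (np.float64(0.455), np.float64(-0.305), np.float64(0.005))), (359, (np.int64(86), np.int64(-93), np.int64(34)), (np.float64(0.437), np.float64(-0.287), np.float64(0.027)))]
```

```bash
python3 - <<'E'
from plan import *
from h import *
from ov import overlay
from workcell import bot
s=cur();R=Ro.from_quat(s["eef_rot"]).as_matrix()
f=bot.grab_frame("side");P=cloud(f);T=(P-s["eef_pos"])@R*1000
m=(abs(T[...,1])<45)&(abs(T[...,2])<110)&(P[...,2]>.05)&(P[...,2]<.3)&(f["range_z"]>0)
t=T[m];print("lowest tool-x",np.sort(t[:,0])[-12:].round(1))
low=t[t[:,0]>-60];print("fingers y",np.percentile(low[:,1],[2,98]).round(1),"z",np.percentile(low[:,2],[2,98]).round(1))
it=[(TRAY,(.4401,-.189,2.768),(0,0,255))]
cv2.imwrite("pics/tip.png",np.hstack([overlay(f,it,(310,120,390,180)),overlay(f,it,(305,140,375,200))]))
print(info(s))
E
```

```text
lowest tool-x [-28.  -28.  -27.3 -26.4 -25.4 -25.4 -25.2 -25.  -24.2 -23.2 -22.7 -21. ]
fingers y [-7.7  9.9] z [-15.8  15.2]
('t', 4.1, 'pos', array([ 0.439 , -0.1888,  0.1131]), 'zyaw', np.float64(-21.3), 'xdir', array([-0.003,  0.002, -1.   ]), 'j', array([-0.64,  0.21,  1.82,  0.  ,  1.11, -0.27]), 'F', array([-0.8, -0.7, -0.1]), 'w', 0.0003)
```

View pics/tip.png

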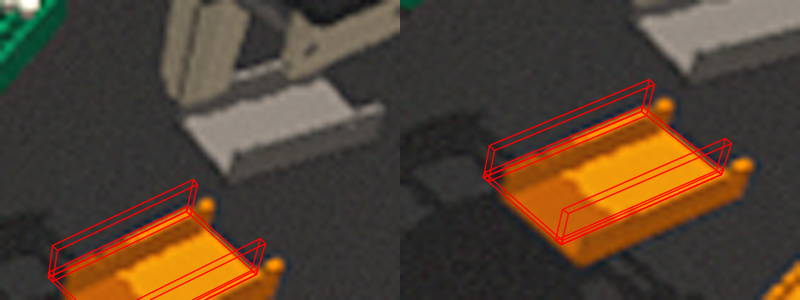

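```bash
python3 - <<'E'
from plan import *
from h import *
from ov import overlay
from workcell import bot
out=[]
for n in ("side","top"):
    f=bot.grab_frame(n);o=np.load(f"{n}0.npz")
    print(n,[np.abs(f[k]-o[k]).max() for k in("camera_matrix","rvec","tvec")])
    g0=cv2.cvtColor(o["img"],cv2.COLOR_RGB2GRAY).astype(np.float32);g1=cv2.cvtColor(f["img"],cv2.COLOR_RGB2GRAY).astype(np.float32)
    for r in (((202,176,300,272),(215,130,250,160),(30,215,125,300)) if n=="side" else ((188,175,278,242),(280,120,315,147),(90,90,160,155))):
        x0,y0,x1,y1=r;print(r,cv2.phaseCorrelate(g0[y0:y1,x0:x1],g1[y0:y1,x0:x1]))
    WALL=CAST+[box(-42,42,-94,-82,15,47),box(-42,42,28,42,15,42)]
    it=[(TRAY,(.4401,-.189,2.768),(0,0,255)),(WALL,(.5295,.0975,.2015),(0,160,0))]
    out.append(overlay(f,it,(200,150,400,300) if n=="side" else (185,150,385,300)))
cv2.imwrite("pics/chk.png",np.hstack(out))
E
```

```text
side [np.float64(0.0), np.float64(0.0), np.float64(0.0)]
(202, 176, 300, 272) ((-0.048319286567682695, -0.02879365399210343), 0.9687306755781173)
(215, 130, 250, 160) ((-0.11796696210592472, -0.04579536096923498), 0.9571868472629124)
(30, 215, 125, 300) ((0.014383281870173903, 0.009322656891782799), 1.0027946180767484)
top [np.float64(0.0), np.float64(0.0), np.float64(0.0)]
(188, 175, 278, 242) ((0.01689834867967477, 0.05644291721442585), 0.944192542117319)
(280, 120, 315, 147) ((0.07454193084509342, 0.5828335255591988), 0.8484813264368002)
(90, 90, 160, 155) ((0.043641940647077604, 0.058325608437002074), 0.9588501100186948)
```

View pics/chk.png

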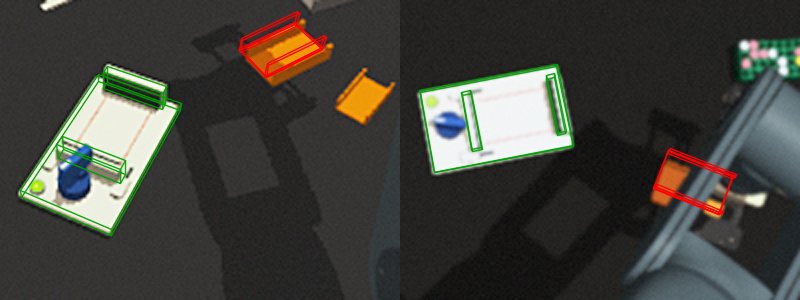

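The cameras haven't moved, but the tray has shifted about 1 cm. The jaws slid over its top edges, because the fingertips sit about 20 mm higher than the reported TCP. I'll refit the tray and measure that tip offset properly.

```bash
python3 - <<'E'
from plan import *
from h import *
from ov import overlay
from workcell import bot
s=cur();f=bot.grab_frame("side");np.savez("side1.npz",**f)
roi=(305,145,372,200)
def om(f,roi):
    x0,y0,x1,y1=roi;h=cv2.cvtColor(f["img"],cv2.COLOR_RGB2HSV)[y0:y1,x0:x1]
    m=((h[...,0]>3)&(h[...,0]<28)&(h[...,1]>130)&(h[...,2]>45)).astype(np.uint8)
    k,l,st,_=cv2.connectedComponentsWithStats(m);i=1+np.argmax(st[1:,4]);return (l==i).astype(float)
m=om(f,roi);p,c=fit([(f,m,roi)],TRAY,(.43,-.18,2.77));print(p,np.degrees(p[2]),c)
f0=dict(np.load("side0.npz"));r0=(305,145,372,195);p0,c0=fit([(f0,om(f0,r0),r0)],TRAY,(.44,-.19,2.77));print("before",p0,np.degrees(p0[2]),c0)
cv2.imwrite("pics/fit1.png",np.hstack([overlay(f,[(TRAY,p,(0,0,255))],roi),cv2.cvtColor(cv2.resize((m*255).astype(np.uint8),(400,300)),cv2.COLOR_GRAY2BGR)]))
print(info(s))
E
```

```text
[ 0.42530257 -0.18013779  2.76505444] 158.42594926568583 3.6661567992696087
before [ 0.44109319 -0.18686216  2.7659979 ] 158.48000590792438 2.962431197772143
('t', 4.25, 'pos', array([ 0.4394, -0.1892,  0.1135]), 'zyaw', np.float64(-21.3), 'xdir', array([-0.002,  0.001, -1.   ]), 'j', array([-0.64,  0.21,  1.82, -0.  ,  1.11, -0.27]), 'F', array([ 0.4, -0.2,  0.1]), 'w', 0.0007)
```

View pics/fit1.png

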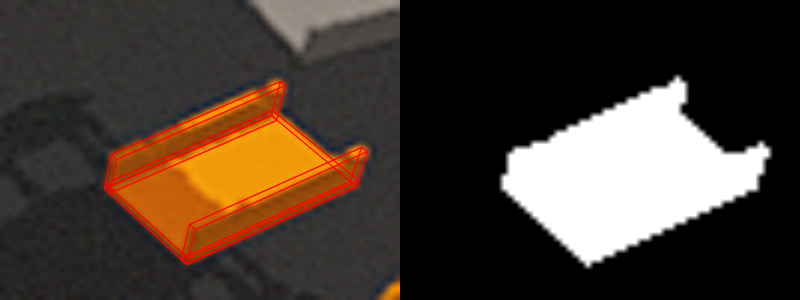

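```bash
python3 - <<'E'
from plan import *
s=cur();print(delta(s,(.4247,-.1815,.04),np.radians(-21.5)))
E
```

```text
(array([ 73.8,   1.8, -16.6]), array([ 0.2, -0.1, -0. ]))
```

Call:
jog_arm([
  [0,1.8,-16.6,0,0,0,1],
  [0,1.8,-16.6,0,0,0,1],
  [0,1.8,-16.6,0,0,0,1],
  [0,1.8,-16.6,0,0,0,1],
  [30,1.8,-16.6,0,0,0,1],
  [60,1.8,-16.6,0,0,0,1],
  [74,1.8,-16.6,0,0,0,1],
  [74,1.8,-16.6,0,0,0,1],
  [74,1.8,-16.6,0,0,0,1],
])

```text
time: 5.42
eef_pos: [0.4259, -0.1824, 0.0414]
eef_rot: [0.13, 0.694, -0.131, 0.695]
contact_force: [-0.1, -0.6, -0.1]
gripper_width: 0.0857
```

```bash
cat > tips.py <<'E'
from plan import *
from h import *
from ov import overlay
from workcell import bot
import sys
def look(name,p,n="side"):
    s=cur();R=Ro.from_quat(s["eef_rot"]).as_matrix()
    f=bot.grab_frame(n);P=cloud(f);T=(P-s["eef_pos"])@R*1000
    for sg in (1,-1):
        w=s["gripper_width"]*500
        m=(abs(T[...,1])<12)&(sg*T[...,2]>w-2)&(sg*T[...,2]<w+19)&(T[...,0]<5)&(T[...,0]>-60)&(P[...,2]>.0)&(f["range_z"]>0)
        h=cv2.cvtColor(f["img"],cv2.COLOR_RGB2HSV);m&=h[...,1]<110
        t=T[m];print("finger",sg,len(t),"lowest",np.sort(t[:,0])[-8:].round(1))
    fin=[box(-400,-390,0,1,0,1)]
    u,v=proj(f,[s["eef_pos"]])[0].astype(int)
    cv2.imwrite(name,overlay(f,[(TRAY,p,(0,0,255))],(u-52,v-45,u+52,v+33),(800,600)));print(info(s))
if __name__=="__main__": look(sys.argv[1],(.4247,-.181,2.765))
E
python3 tips.py pics/l2.png
```

```text
finger 1 88 lowest [-26.1 -25.8 -25.7 -24.7 -24.6 -23.9 -23.4 -20.2]
finger -1 76 lowest [-29.9 -29.6 -29.1 -27.2 -26.5 -25.3 -23.1 -20. ]
('t', 5.42, 'pos', array([ 0.4259, -0.1824,  0.0414]), 'zyaw', np.float64(-21.3), 'xdir', array([ 0.001, -0.001, -1.   ]), 'j', array([-0.65,  0.28,  1.94,  0.  ,  0.92, -0.27]), 'F', array([-0.1, -0.6, -0.1]), 'w', 0.0857)
```

View pics/l2.png

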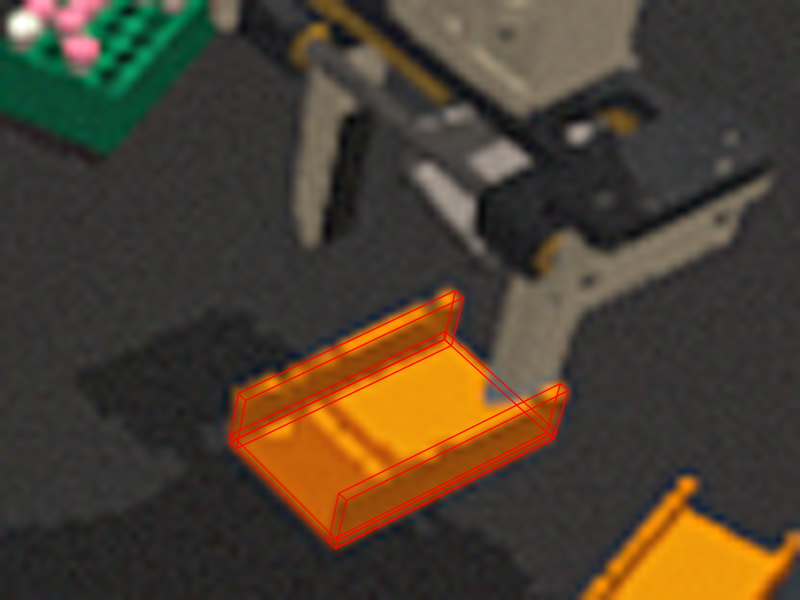

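Both fingertips, at (310,240) and (515,395), sit about 20 mm behind the reported TCP. The jaws straddle the tray evenly, so I'll lower to a reported z below zero in small steps and watch the force.

Call:
jog_arm([
  [25,0,0,0,0,0,1],
  [42,0,0,0,0,0,1],
  [42,0,0,0,0,0,1],
  [42,0,0,0,0,0,1],
])

```text
time: 5.98
eef_pos: [0.4259, -0.1824, -0.0005]
eef_rot: [0.13, 0.694, -0.131, 0.695]
contact_force: [-0.3, -0.5, -0.2]
gripper_width: 0.0929
```

Call:
jog_arm([
  [3,0,0,0,0,0,1],
  [6,0,0,0,0,0,1],
  [6,0,0,0,0,0,1],
])

```text
time: 6.35
eef_pos: [0.4251, -0.1818, -0.0075]
eef_rot: [0.131, 0.695, -0.131, 0.695]
contact_force: [-0.5, -0.5, 0.9]
gripper_width: 0.0932
```

```bash
python3 tips.py pics/l3.png
```

```text
finger 1 96 lowest [-9.  -8.9 -8.8 -8.7 -8.7 -8.4 -8.1 -7.6]
finger -1 105 lowest [-8.1 -8.  -8.  -7.8 -7.7 -7.7 -7.6 -7.6]
('t', 6.35, 'pos', array([ 0.4251, -0.1818, -0.0075]), 'zyaw', np.float64(-21.3), 'xdir', array([-0.,  0., -1.]), 'j', array([-0.65,  0.36,  1.99, -0.  ,  0.79, -0.27]), 'F', array([-0.5, -0.5,  0.9]), 'w', 0.0932)
```

View pics/l3.png

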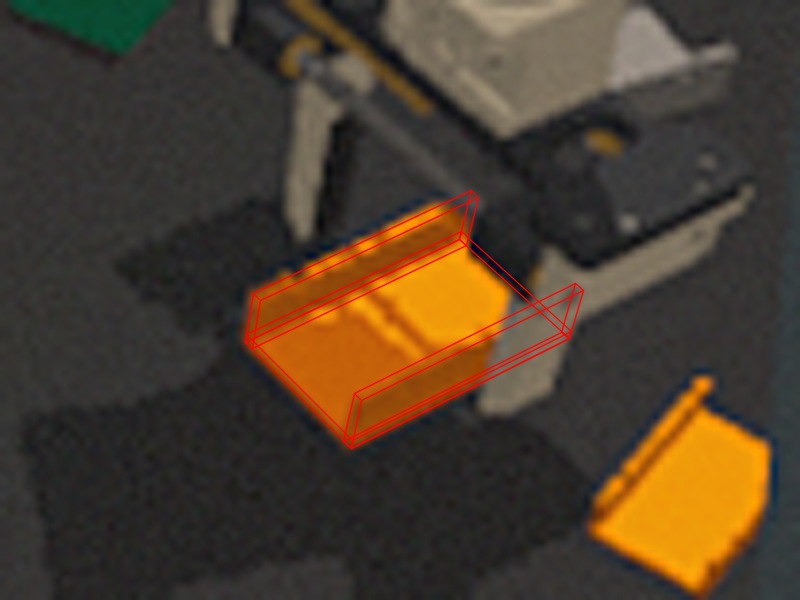

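Call:
jog_arm([
  [4,0,0,0,0,0,1],
  [7,0,0,0,0,0,1],
  [7,0,0,0,0,0,1],
  [7,0,0,0,0,0,1],
])

```text
time: 6.9
eef_pos: [0.4252, -0.1818, -0.0145]
eef_rot: [0.131, 0.695, -0.131, 0.695]
contact_force: [0.3, 0.5, 0.1]
gripper_width: 0.093
```

```bash
python3 tips.py pics/l4.png
```

```text
finger 1 88 lowest [-16.8 -16.1 -16.1 -16.  -15.8 -15.4 -14.7 -14.7]
finger -1 107 lowest [-14.9 -14.8 -14.8 -14.8 -14.7 -14.6 -14.5 -14.5]
('t', 6.9, 'pos', array([ 0.4252, -0.1818, -0.0145]), 'zyaw', np.float64(-21.3), 'xdir', array([-0.,  0., -1.]), 'j', array([-0.65,  0.37,  2.  , -0.  ,  0.77, -0.27]), 'F', array([0.3, 0.5, 0.1]), 'w', 0.093)
```

View pics/l4.png

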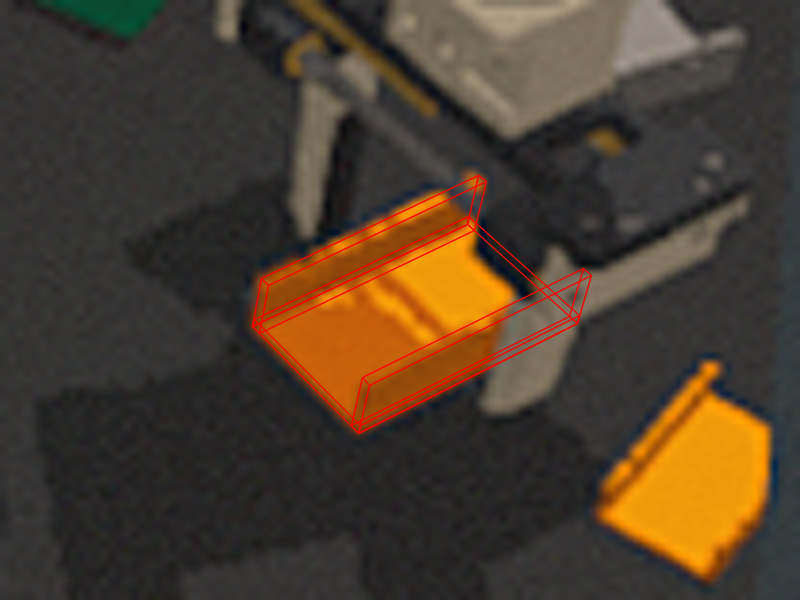

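The force is still zero at a reported z of −14.5 mm, so the offset is real. Closing now.

Call:
jog_arm([
  [0,0,0,0,0,0,0.6],
  [0,0,0,0,0,0,0.4],
  [0,0,0,0,0,0,0.2],
  [0,0,0,0,0,0,0],
  [0,0,0,0,0,0,-0.5],
  [0,0,0,0,0,0,-1],
  [0,0,0,0,0,0,-1],
  [0,0,0,0,0,0,-1],
], grip_force=15)

```text
time: 7.95
eef_pos: [0.425, -0.1817, -0.0144]
eef_rot: [0.131, 0.695, -0.131, 0.695]
contact_force: [-1.2, 0.9, 2.5]
gripper_width: 0.0601
```

```bash
python3 tips.py pics/l5.png
```

```text
finger 1 47 lowest [-38.8 -38.1 -36.4 -35.8 -35.7 -30.  -29.9 -27.4]
finger -1 92 lowest [-14.9 -14.8 -14.8 -14.8 -14.7 -14.7 -14.5 -14.4]
('t', 7.95, 'pos', array([ 0.425 , -0.1817, -0.0144]), 'zyaw', np.float64(-21.3), 'xdir', array([-0.,  0., -1.]), 'j', array([-0.65,  0.37,  2.  , -0.  ,  0.77, -0.27]), 'F', array([-1.2,  0.9,  2.5]), 'w', 0.0601)
```

View pics/l5.png

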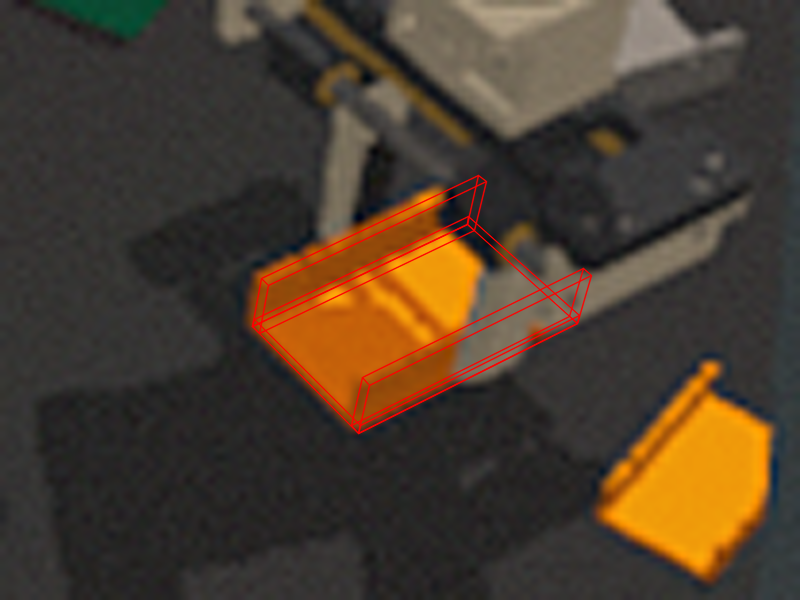

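Held at a width of 60.1 mm, which matches the tray. Lift, then carry it over the bed.

Call:
jog_arm([
  [-15,0,0,0,0,0,-1],
  [-50,0,0,0,0,0,-1],
  [-100,0,0,0,0,0,-1],
  [-100,0,0,0,0,0,-1],
  [-100,0,0,0,0,0,-1],
])

```text
time: 8.62
eef_pos: [0.425, -0.1816, 0.085]
eef_rot: [0.131, 0.695, -0.131, 0.695]
contact_force: [-0.9, 0.5, -1.3]
gripper_width: 0.0601
```

```bash
python3 - <<'E'
from plan import *
s=cur();print(info(s));print(delta(s,(.5349,.0712,s["eef_pos"][2]),.2015))
E
```

```text
('t', 8.62, 'pos', array([ 0.425 , -0.1816,  0.085 ]), 'zyaw', np.float64(-21.3), 'xdir', array([-0.,  0., -1.]), 'j', array([-0.65,  0.22,  1.9 ,  0.  ,  1.03, -0.27]), 'F', array([-0.9,  0.5, -1.3]), 'w', 0.0601)
(array([  0. , 275.5,  10.6]), array([-32.8,  -0. ,  -0. ]))
```

Call:
jog_arm([
  [0,50,2,-6,0,0,-1],
  [0,100,4,-12,0,0,-1],
  [0,150,6,-18,0,0,-1],
  [0,200,8,-24,0,0,-1],
  [0,240,9.5,-29,0,0,-1],
  [0,265,10.5,-32,0,0,-1],
  [0,275.5,10.6,-32.8,0,0,-1],
  [0,275.5,10.6,-32.8,0,0,-1],
  [0,275.5,10.6,-32.8,0,0,-1],
])

```text
time: 9.75
eef_pos: [0.5345, 0.0701, 0.085]
eef_rot: [-0.07, 0.704, 0.07, 0.703]
contact_force: [-0.2, -0.4, -0.1]
gripper_width: 0.0598
```

```bash
cat > air.py <<'E'
from plan import *
from h import *
from ov import overlay
from workcell import bot
import sys
s=cur();print(info(s))
C=(.5295,.0975,.2015)
WALL=CAST+[box(-42,42,-94,-82,15,47),box(-42,42,28,42,15,42)]
zb=s["eef_pos"][2]+.0144
R=Ro.from_quat(s["eef_rot"]).as_matrix();yaw=np.arctan2(R[1,2],R[0,2])
o=[]
for n,r in (("side",(200,130,320,250)),("top",(185,160,285,260))):
    f=bot.grab_frame(n);np.savez(f"{n}_air.npz",**f)
    o.append(overlay(f,[(TRAY,(s["eef_pos"][0],s["eef_pos"][1],yaw,zb),(0,0,255)),(WALL,C,(0,160,0))],r,(400,400)))
cv2.imwrite(sys.argv[1],np.hstack(o))
E
python3 air.py pics/air.png
```

```text
('t', 9.75, 'pos', array([0.5345, 0.0701, 0.085 ]), 'zyaw', np.float64(11.4), 'xdir', array([-0.001, -0.   , -1.   ]), 'j', array([-0.08,  0.34,  1.72, -0.  ,  1.08, -0.28]), 'F', array([-0.2, -0.4, -0.1]), 'w', 0.0598)
```

View pics/air.png

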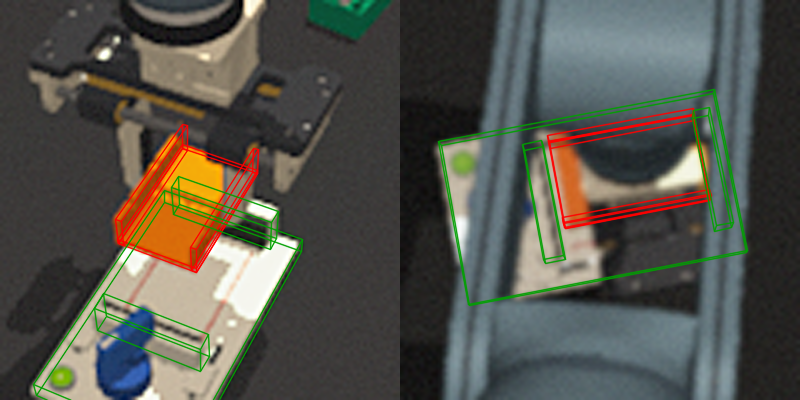

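The tray is in the jaws and matches the model at (185,200) on the left. It is over the bed and aligned with the caster. Lower part way and check the gaps.

Call:
jog_arm([
  [25,1,0,0,0,0,-1],
  [50,1,0,0,0,0,-1],
  [72,1,0,0,0,0,-1],
  [72,1,0,0,0,0,-1],
  [72,1,0,0,0,0,-1],
])

```text
time: 10.48
eef_pos: [0.5355, 0.0715, 0.0144]
eef_rot: [-0.071, 0.703, 0.071, 0.704]
contact_force: [-0.2, -0.2, 0.2]
gripper_width: 0.0599
```

```bash
sed -i 's/(200,130,320,250)/(205,160,295,250)/' air.py; python3 air.py pics/air2.png
```

```text
('t', 10.47, 'pos', array([0.5355, 0.0715, 0.0144]), 'zyaw', np.float64(11.5), 'xdir', array([ 0.001, -0.   , -1.   ]), 'j', array([-0.07,  0.43,  1.78, -0.  ,  0.92, -0.27]), 'F', array([-0.2, -0.2,  0.2]), 'w', 0.0599)
```

View pics/air2.png

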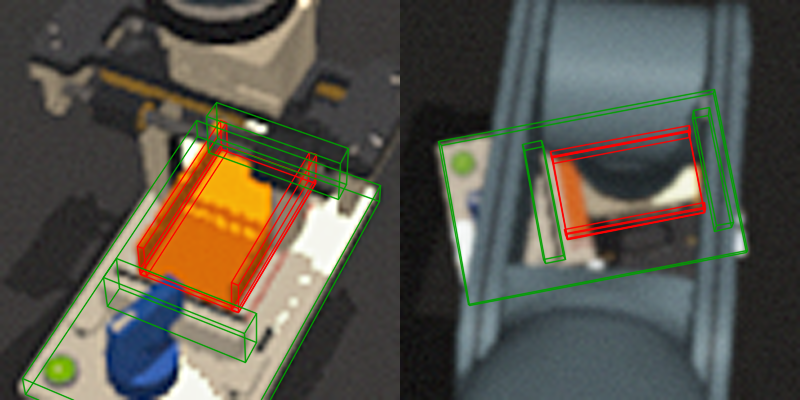

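Call:
jog_arm([
  [5,0,0,0,0,0,-1],
  [10,0,0,0,0,0,-1],
  [12,0,0,0,0,0,-1],
  [12,0,0,0,0,0,-1],
  [12,0,0,0,0,0,-1],
])

```text
time: 11.2
eef_pos: [0.5349, 0.072, 0.0015]
eef_rot: [-0.071, 0.704, 0.071, 0.704]
contact_force: [-0.9, 0.6, -0.6]
gripper_width: 0.0602
```

```bash
sed -i 's/(400,400)))/(400,400) if n=="top" else (400,400)))/' air.py; python3 air.py pics/air3.png; python3 - <<'E'
import cv2,numpy as np
f=np.load("side_air.npz")["img"]
cv2.imwrite("pics/air3b.png",cv2.resize(f[165:240,205:305,::-1],(800,600),interpolation=cv2.INTER_CUBIC))
E
```

```text
('t', 11.2, 'pos', array([0.5349, 0.072 , 0.0015]), 'zyaw', np.float64(11.5), 'xdir', array([-0.,  0., -1.]), 'j', array([-0.07,  0.45,  1.79,  0.  ,  0.89, -0.27]), 'F', array([-0.9,  0.6, -0.6]), 'w', 0.0602)
```

View pics/air3b.png

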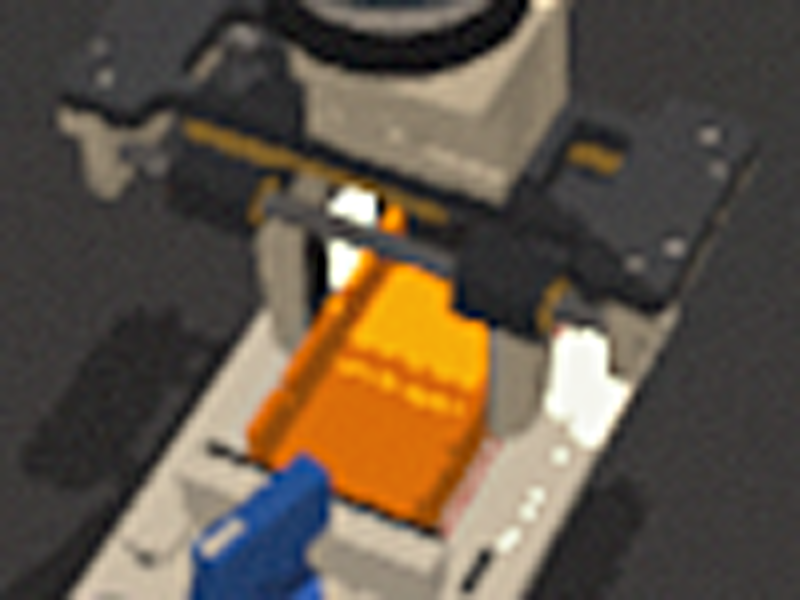

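Call:
jog_arm([
  [1,0,0,0,0,0,-1],
  [1.8,0,0,0,0,0,-1],
  [1.8,0,0,0,0,0,-1],
])

```text
time: 11.68
eef_pos: [0.5351, 0.072, 0.0006]
eef_rot: [-0.071, 0.703, 0.071, 0.704]
contact_force: [-1.1, 0.8, 6.0]
gripper_width: 0.06
```

Call:
jog_arm([
  [0,0,0,0,0,0,-0.1],
  [0,0,0,0,0,0,0.3],
  [0,0,0,0,0,0,0.7],
  [0,0,0,0,0,0,0.7],
  [0,0,0,0,0,0,0.7],
  [-30,0,0,0,0,0,0.7],
  [-80,0,0,0,0,0,0.7],
  [-130,0,0,0,0,0,0.7],
  [-130,-60,0,0,0,0,0.7],
  [-130,-120,0,0,0,0,0.7],
  [-130,-180,0,0,0,0,0.7],
  [-130,-230,0,0,0,0,0.7],
])

```text
time: 13.18
eef_pos: [0.581, -0.1557, 0.1297]
eef_rot: [-0.071, 0.703, 0.071, 0.704]
contact_force: [0.8, -0.6, 0.2]
gripper_width: 0.0788
```

```bash
cat > v.py <<'E'
from plan import *
from h import *
from ov import overlay
from workcell import bot
import sys
print(info(cur()));o=[]
for n,r in (("side",(205,175,295,265)),("top",(190,170,280,260))):
    f=bot.grab_frame(n);np.savez(f"{n}_{sys.argv[1]}.npz",**f)
    o.append(overlay(f,[],r,(400,400)))
cv2.imwrite(f"pics/{sys.argv[1]}.png",np.hstack(o))
E
python3 v.py placed
```

```text
('t', 13.18, 'pos', array([ 0.581 , -0.1557,  0.1297]), 'zyaw', np.float64(11.5), 'xdir', array([ 0., -0., -1.]), 'j', array([-0.45,  0.4 ,  1.5 , -0.  ,  1.24, -0.65]), 'F', array([ 0.8, -0.6,  0.2]), 'w', 0.0788)
```

View pics/placed.png

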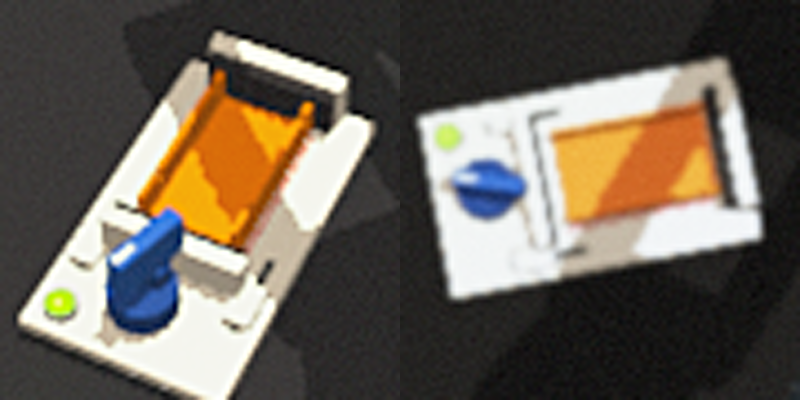

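```bash
cat > fit2.py <<'E'
from h import *
from ov import overlay
import sys
tag=sys.argv[1]
F={n:dict(np.load(f"{n}_{tag}.npz")) for n in("top","side")}
def om(f,roi):
    x0,y0,x1,y1=roi;h=cv2.cvtColor(f["img"],cv2.COLOR_RGB2HSV)[y0:y1,x0:x1]
    m=((h[...,0]>3)&(h[...,0]<28)&(h[...,1]>130)&(h[...,2]>45)).astype(np.uint8)
    k,l,st,_=cv2.connectedComponentsWithStats(m);i=1+np.argmax(st[1:,4]);return (l==i).astype(float)
p={}
for n,roi in (("top",(218,185,258,225)),("side",(232,185,282,236))):
    m=om(F[n],roi);r=fit([(F[n],m,roi)],TRAY,(.535,.072,.2),.015);p[n]=r[0];print(n,r[0].round(4),np.degrees(r[0][2]).round(1),round(r[1],1))
for n,C in (("top",(.5276,.0975,.2037)),("side",(.5318,.0975,.2009)),("top",(.5295,.0975,.2015)),("side",(.5295,.0975,.2015))):
    d=p[n][:2]-C[:2];c,s=np.cos(C[2]),np.sin(C[2]);print(n,"in caster frame mm",(np.array([c*d[0]+s*d[1],-s*d[0]+c*d[1]])*1000).round(1),"yaw",np.degrees(p[n][2]-C[2]).round(1))
WALL=CAST+[box(-42,42,-94,-82,15,47),box(-42,42,28,42,15,42)]
o=[overlay(F[n],[(TRAY,(*p[n],.015),(255,0,255)),(WALL,C,(0,160,0))],r,(400,400)) for n,r,C in (("side",(205,175,295,265),(.5318,.0975,.2009)),("top",(190,170,280,260),(.5276,.0975,.2037)))]
cv2.imwrite(f"pics/fit_{tag}.png",np.hstack(o))
E
python3 fit2.py placed
```

```text
top [0.5344 0.0663 0.2092] 12.0 7.8
side [0.5379 0.0674 0.2108] 12.1 23.9
top in caster frame mm [  0.4 -32. ] yaw 0.3
side in caster frame mm [ -0.  -30.7] yaw 0.6
top in caster frame mm [ -1.4 -31.6] yaw 0.4
side in caster frame mm [  2.2 -31.2] yaw 0.5
```

View pics/fit_placed.png

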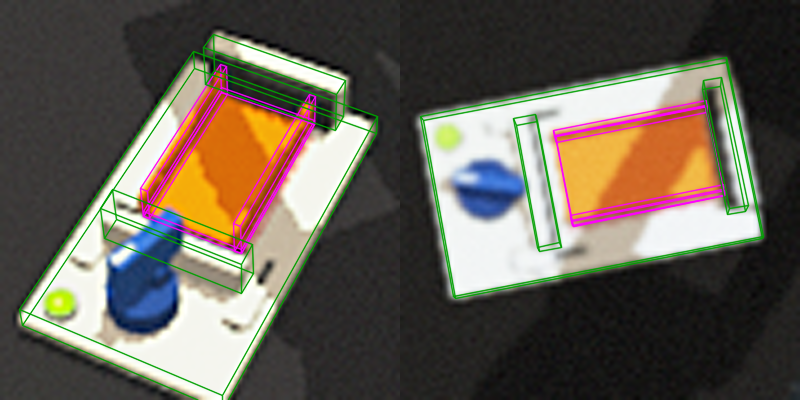

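The tray lies flat, centred to within about 1 mm and square to within about 0.5° (left (230,150), right (640,165)). Its far end is at or near the gasket. Next, the knob.

```bash
python3 - <<'E'
from plan import *
from h import *
s=cur();print(delta(s,(.518,.154,.1297),np.radians(91.5)))
from cam import bar
F={n:dict(np.load(f"{n}_placed.npz")) for n in("top","side")}
bar({"top":F["top"],"side":F["side"]},(.518,.154))
bar({"side":F["side"],"top":F["top"]},(.5195,.157))
E
```

```text
(array([ -1. , 319.2,  -1.4]), array([-80.3,  -0.1,   0.1]))
[(np.float64(46.26403664243864), np.float64(1.500000000000004)), (np.float64(5.103404177963908), np.float64(1.580000000000004)), (np.float64(40.08778610624552), np.float64(1.460000000000004))]
top depth bar 81 [0.5139 0.1579] 82.8
side depth bar 152 [0.5157 0.1646] 82.8
[(np.float64(35.180420623578414), np.float64(1.6000000000000036)), (np.float64(12.658913536460396), np.float64(1.7200000000000046)), (np.float64(20.674707015339354), np.float64(1.5600000000000045))]
side depth bar 152 [0.5157 0.1646] 82.8
top depth bar 81 [0.5139 0.1579] 82.8
```

Call:
jog_arm([
  [0,40,0,-10,0,0,0.2],
  [0,80,0,-20,0,0,0.2],
  [0,120,0,-30,0,0,0.2],
  [0,160,0,-40,0,0,0.2],
  [0,200,0,-50,0,0,0.2],
  [0,240,0,-60,0,0,0.2],
  [0,280,0,-70,0,0,0.2],
  [0,319,-1.4,-80,0,0,0.2],
  [0,319,-1.4,-80,0,0,0.2],
])

```text
time: 14.4
eef_pos: [0.5142, 0.1618, 0.1297]
eef_rot: [-0.507, 0.492, 0.508, 0.492]
contact_force: [0.8, -0.2, -0.2]
gripper_width: 0.056
```

Call:
jog_arm([
  [0,0,0,-10,0,0,0.2],
  [0,0,0,-20,0,0,0.2],
  [0,0,0,-30,0,0,0.2],
  [0,0,0,-40,0,0,0.2],
  [0,0,0,-50,0,0,0.2],
  [0,0,0,-60,0,0,0.2],
  [0,0,0,-70,0,0,0.2],
  [0,0,0,-80,0,0,0.2],
  [0,0,0,-84,0,0,0.2],
  [0,0,0,-84,0,0,0.2],
  [0,0,0,-84,0,0,0.2],
])

```text
time: 15.78
eef_pos: [0.5158, 0.1585, 0.1297]
eef_rot: [-0.706, 0.029, 0.707, 0.029]
contact_force: [-0.3, 0.6, 0.4]
gripper_width: 0.0559
```

```bash
cat > k.py <<'E'
from plan import *
from h import *
from ov import overlay
from workcell import bot
import sys
s=cur();print(info(s));R=Ro.from_quat(s["eef_rot"]).as_matrix();w=s["gripper_width"]*1000/2
yaw=np.arctan2(R[1,2],R[0,2])
# true finger model: tips ~19.5mm above reported TCP, x=jaw
FING=[box(w,w+17,-7.5,7.5,19.5,60),box(-w-17,-w,-7.5,7.5,19.5,60)]
o=[]
for n,r in (("side",(200,175,300,265)),("top",(180,180,250,243))):
    f=bot.grab_frame(n);np.savez(f"{n}_{sys.argv[1]}.npz",**f)
    o.append(overlay(f,[(FING,(*s["eef_pos"][:2],yaw,s["eef_pos"][2]),(255,0,255)),(CAM,(.518,.154,float(sys.argv[2])),(0,255,255))],r,(400,360)))
cv2.imwrite(f"pics/{sys.argv[1]}.png",np.hstack(o))
E
python3 k.py k1 1.5;python3 - <<'E'
from plan import *
print(delta(cur(),(.518,.154,.028),np.radians(176)))
E
```

```text
('t', 15.78, 'pos', array([0.5158, 0.1585, 0.1297]), 'zyaw', np.float64(175.4), 'xdir', array([-0., -0., -1.]), 'j', array([ 0.09,  0.3 ,  1.66, -0.  ,  1.19, -2.97]), 'F', array([-0.3,  0.6,  0.4]), 'w', 0.0559)
(array([101.7,   4.5,  -2.6]), array([-0.6,  0. , -0. ]))
```

View pics/k1.png

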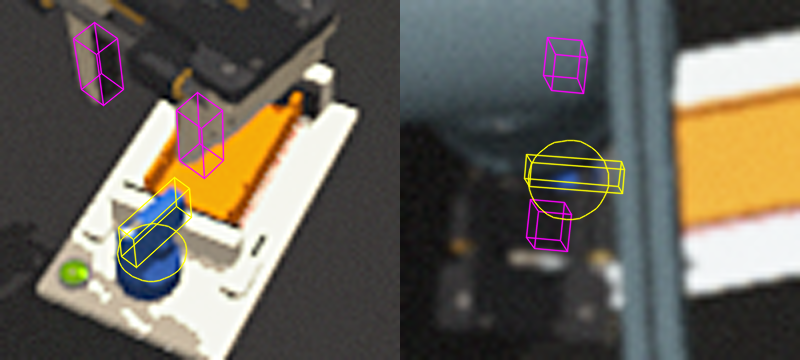

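Call:
jog_arm([
  [0,3,-1.5,0,0,0,0.2],
  [40,3,-1.5,0,0,0,0.2],
  [80,3,-1.5,0,0,0,0.2],
  [90,3,-1.5,0,0,0,0.2],
  [90,3,-1.5,0,0,0,0.2],
  [90,3,-1.5,0,0,0,0.2],
])

```text
time: 16.62
eef_pos: [0.5184, 0.1559, 0.0413]
eef_rot: [0.708, -0.028, -0.706, -0.028]
contact_force: [-0.2, 0.4, -0.1]
gripper_width: 0.0558
```

```bash
python3 k.py k2 1.5
```

```text
('t', 16.62, 'pos', array([0.5184, 0.1559, 0.0413]), 'zyaw', np.float64(175.5), 'xdir', array([ 0.003,  0.   , -1.   ]), 'j', array([ 0.09,  0.4 ,  1.76, -0.  ,  0.98, -2.98]), 'F', array([-0.2,  0.4, -0.1]), 'w', 0.0558)
```

View pics/k2.png

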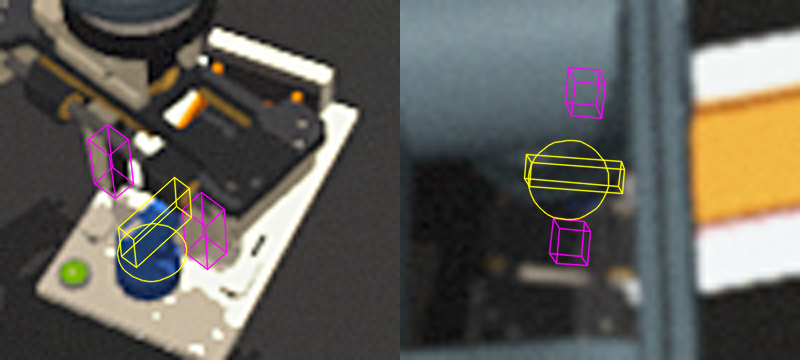

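The knob at (155,220) lies between the fingers at (110,170) and (220,240). Lower a bit more and grip.

Call:
jog_arm([
  [8,0,0,0,0,0,0.2],
  [12,0,0,0,0,0,0.2],
  [12,0,0,0,0,0,0],
  [12,0,0,0,0,0,-0.4],
  [12,0,0,0,0,0,-1],
  [12,0,0,0,0,0,-1],
  [12,0,0,0,0,0,-1],
  [12,0,0,0,0,0,-1],
], grip_force=40)

```text
time: 17.73
eef_pos: [0.5159, 0.1559, 0.0278]
eef_rot: [-0.706, 0.028, 0.707, 0.028]
contact_force: [-4.9, 0.7, 4.1]
gripper_width: 0.0116
```

```bash
python3 k.py k3 1.5
```

```text
('t', 17.73, 'pos', array([0.5159, 0.1559, 0.0278]), 'zyaw', np.float64(175.5), 'xdir', array([-0.002,  0.   , -1.   ]), 'j', array([ 0.09,  0.42,  1.77,  0.  ,  0.95, -2.98]), 'F', array([-4.9,  0.7,  4.1]), 'w', 0.0116)
```

View pics/k3.png

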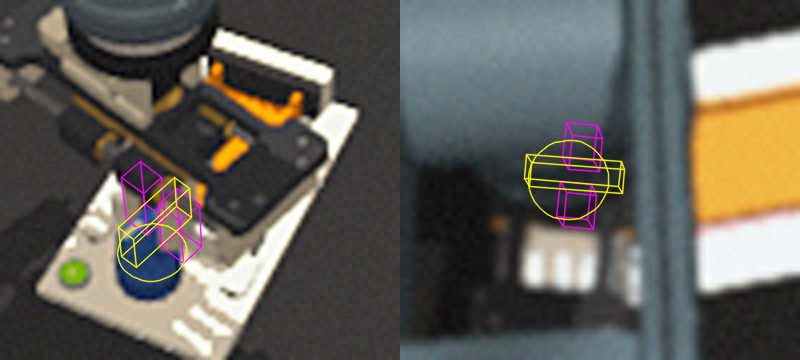

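Gripped on the 12 mm bar. Clockwise seen from above is a positive turn about tool x (down). I'll start with 40° and watch the forces.

Call:
jog_arm([
  [0,0,1.5,5,0,0,-1],
  [0,0,1.5,12,0,0,-1],
  [0,0,1.5,19,0,0,-1],
  [0,0,1.5,26,0,0,-1],
  [0,0,1.5,33,0,0,-1],
  [0,0,1.5,40,0,0,-1],
  [0,0,1.5,40,0,0,-1],
], grip_force=50)

```text
time: 18.7
eef_pos: [0.5143, 0.1566, 0.0278]
eef_rot: [-0.654, 0.268, 0.655, 0.268]
contact_force: [-5.3, 3.5, 5.2]
gripper_width: 0.012
```

```bash
python3 k.py k4 0.8;python3 -c "
from plan import *
s=cur();print(s['wrist_torque'])"
```

```text
('t', 18.7, 'pos', array([0.5143, 0.1566, 0.0278]), 'zyaw', np.float64(135.4), 'xdir', array([-0.002,  0.001, -1.   ]), 'j', array([ 0.09,  0.41,  1.78,  0.  ,  0.95, -2.28]), 'F', array([-5.3,  3.5,  5.2]), 'w', 0.012)
[ 0.61741685  0.94463468 -0.05251284]
```

View pics/k4.png

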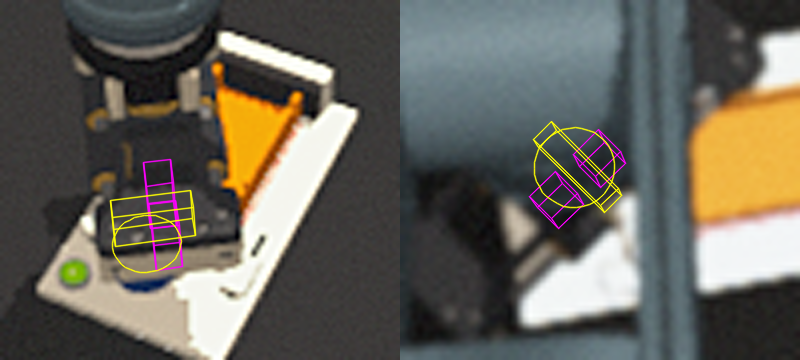

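Call:
jog_arm([
  [0,0,1.5,8,0,0,-1],
  [0,0,1.5,16,0,0,-1],
  [0,0,1.5,24,0,0,-1],
  [0,0,1.5,32,0,0,-1],
  [0,0,1.5,40,0,0,-1],
  [0,0,1.5,48,0,0,-1],
  [0,0,1.5,56,0,0,-1],
  [0,0,1.5,60,0,0,-1],
  [0,0,1.5,60,0,0,-1],
])

```text
time: 19.92
eef_pos: [0.5137, 0.159, 0.0278]
eef_rot: [-0.432, 0.559, 0.434, 0.56]
contact_force: [-4.1, 8.1, 3.5]
gripper_width: 0.0118
```

```bash
python3 k.py k5 -0.2;python3 -c "
from plan import *
s=cur();print(s['wrist_torque'])"
```

```text
('t', 19.93, 'pos', array([0.5137, 0.159 , 0.0278]), 'zyaw', np.float64(75.4), 'xdir', array([-0.001,  0.003, -1.   ]), 'j', array([ 0.09,  0.41,  1.78,  0.  ,  0.95, -1.23]), 'F', array([-4.1,  8.1,  3.5]), 'w', 0.0118)
[ 1.47363635  0.58185721 -0.02966144]
```

View pics/k5.png

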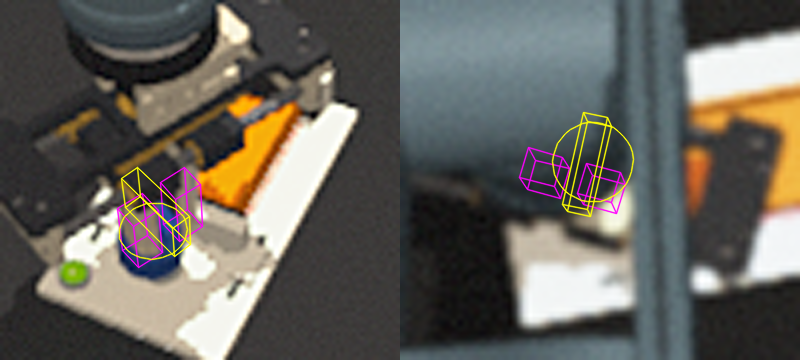

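Call:
jog_arm([
  [0,0,2,8,0,0,-1],
  [0,0,2,16,0,0,-1],
  [0,0,2,24,0,0,-1],
  [0,0,2,32,0,0,-1],
  [0,0,2,40,0,0,-1],
  [0,0,2,48,0,0,-1],
  [0,0,2,54,0,0,-1],
  [0,0,2,58,0,0,-1],
  [0,0,2,58,0,0,-1],
], grip_force=60)

```text
time: 21.15
eef_pos: [0.5155, 0.161, 0.0278]
eef_rot: [-0.107, 0.698, 0.108, 0.7]
contact_force: [-0.9, 7.9, 0.5]
gripper_width: 0.0117
```

```bash
python3 k.py k6 -1.27;python3 -c "
from plan import *
s=cur();print(s['wrist_torque'])"
```

```text
('t', 21.15, 'pos', array([0.5155, 0.161 , 0.0278]), 'zyaw', np.float64(17.5), 'xdir', array([ 0.001,  0.003, -1.   ]), 'j', array([ 0.09,  0.42,  1.77,  0.  ,  0.95, -0.21]), 'F', array([-0.9,  7.9,  0.5]), 'w', 0.0117)
[1.36137324 0.12587339 0.19761996]
```

View pics/k6.png

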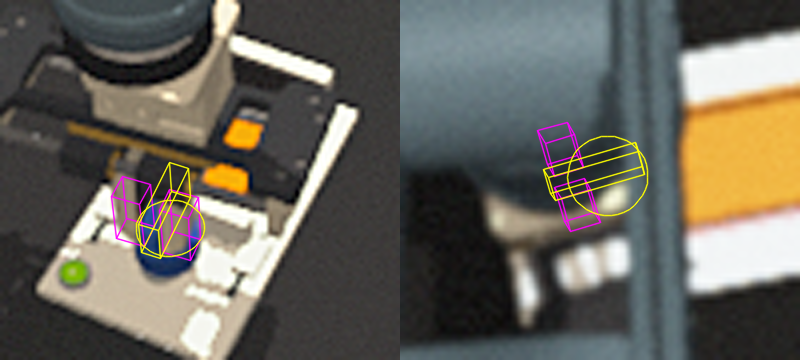

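Call:
jog_arm([
  [0,0,0,3,0,0,-1],
  [0,0,0,6,0,0,-1],
  [0,0,0,8,0,0,-1],
  [0,0,0,10,0,0,-1],
  [0,0,0,10,0,0,-1],
])

```text
time: 21.88
eef_pos: [0.5158, 0.161, 0.0279]
eef_rot: [-0.046, 0.705, 0.048, 0.706]
contact_force: [0.9, 10.0, -0.2]
gripper_width: 0.0119
```

```bash
python3 -c "
from plan import *
s=cur();print(info(s),s['wrist_torque'])"
```

```text
('t', 21.88, 'pos', array([0.5158, 0.161 , 0.0279]), 'zyaw', np.float64(7.6), 'xdir', array([ 0.002,  0.003, -1.   ]), 'j', array([ 0.09,  0.42,  1.77,  0.  ,  0.95, -0.04]), 'F', array([ 0.9, 10. , -0.2]), 'w', 0.0119) [ 1.44417933 -0.0355497   1.20603072]
```

The torque rose from 0.2 to 1.2 N m, so the cam is at its end stop. Ease the wind-up a little, open and lift clear.

Call:
jog_arm([
  [0,0,0,-2.5,0,0,-1],
  [0,0,0,-2.5,0,0,0],
  [0,0,0,-2.5,0,0,0.2],
  [0,0,0,-2.5,0,0,0.2],
  [0,0,0,-2.5,0,0,0.2],
  [-30,0,0,-2.5,0,0,0.2],
  [-80,0,0,-2.5,0,0,0.2],
  [-130,0,0,-2.5,0,0,0.2],
  [-150,-60,0,-2.5,0,0,0.2],
  [-150,-120,0,-2.5,0,0,0.2],
  [-150,-180,0,-2.5,0,0,0.2],
  [-150,-240,0,-2.5,0,0,0.2],
])

```text
time: 23.38
eef_pos: [0.5464, -0.081, 0.178]
eef_rot: [-0.062, 0.704, 0.062, 0.705]
contact_force: [1.3, -0.1, 0.0]
gripper_width: 0.055
```

Call:
jog_arm([
  [0,-60,0,0,0,0,0.2],
  [0,-60,0,0,0,0,0.2],
])

```text
time: 23.62
eef_pos: [0.557, -0.1427, 0.1773]
eef_rot: [-0.06, 0.705, 0.059, 0.705]
contact_force: [-0.0, 0.1, -0.5]
gripper_width: 0.0555
```

```bash
python3 v.py done; python3 fit2.py done
```

```text
('t', 23.62, 'pos', array([ 0.557 , -0.1427,  0.1773]), 'zyaw', np.float64(9.7), 'xdir', array([ 0.   , -0.001, -1.   ]), 'j', array([-0.44,  0.32,  1.51, -0.  ,  1.32, -0.61]), 'F', array([-0. ,  0.1, -0.5]), 'w', 0.0555)
top [0.5358 0.0628 0.2204] 12.6 9.4
side [0.5411 0.0559 0.2299] 13.2 62.5
top in caster frame mm [  1.  -35.6] yaw 1.0
side in caster frame mm [  0.8 -42.7] yaw 1.7
top in caster frame mm [ -0.8 -35.3] yaw 1.1
side in caster frame mm [  3.  -43.1] yaw 1.6
```

View pics/done.png

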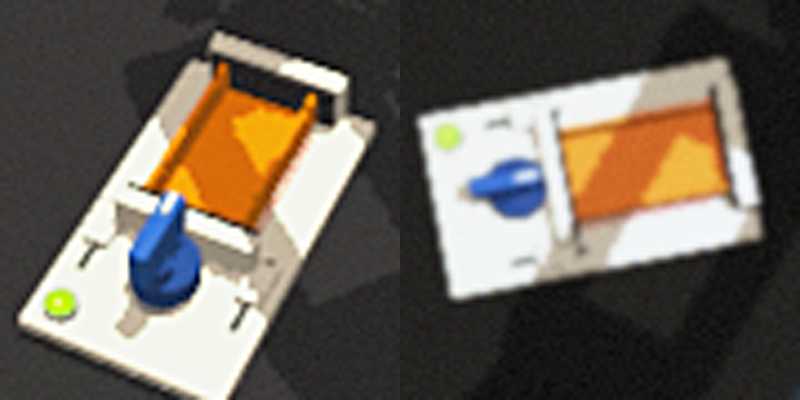

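```bash
python3 - <<'E'
from h import *
from cam import bar
F={n:dict(np.load(f"{n}_done.npz")) for n in("top","side")}
bar(F,(.5175,.156))
a=cv2.resize(F["side"]["img"][180:255,205:305,::-1],(800,600),interpolation=cv2.INTER_CUBIC);cv2.imwrite("pics/done_side.png",a)
cv2.imwrite("pics/done_all.png",np.vstack([F["top"]["img"][:,:,::-1]]))
o=np.load("top0.npz")["img"];f=F["top"]["img"]
for nm,r in (("comb",(275,115,320,150)),("rack",(345,160,400,198)),("pip",(90,165,122,258))):
    x0,y0,x1,y1=r;print(nm,cv2.phaseCorrelate(o[y0:y1,x0:x1].mean(-1).astype(np.float32),f[y0:y1,x0:x1].mean(-1).astype(np.float32)))
E
```

```text
[(np.float64(24.036949012836015), np.float64(-1.2799999999999985)), (np.float64(4.319214593601581), np.float64(-1.4199999999999986)), (np.float64(16.95759736678406), np.float64(-1.2399999999999984))]
top depth bar 78 [0.5141 0.1486] 101.0
side depth bar 131 [0.5155 0.1559] 100.5
comb ((0.3771426719214652, -0.02257937057913395), 0.9613746010226968)
rack ((1.4349194248782382, -0.4816148048030726), 0.16672400613625846)
pip ((-0.04028764363901871, 0.06793393195158615), 0.9883513227105141)
```

View pics/done_side.png

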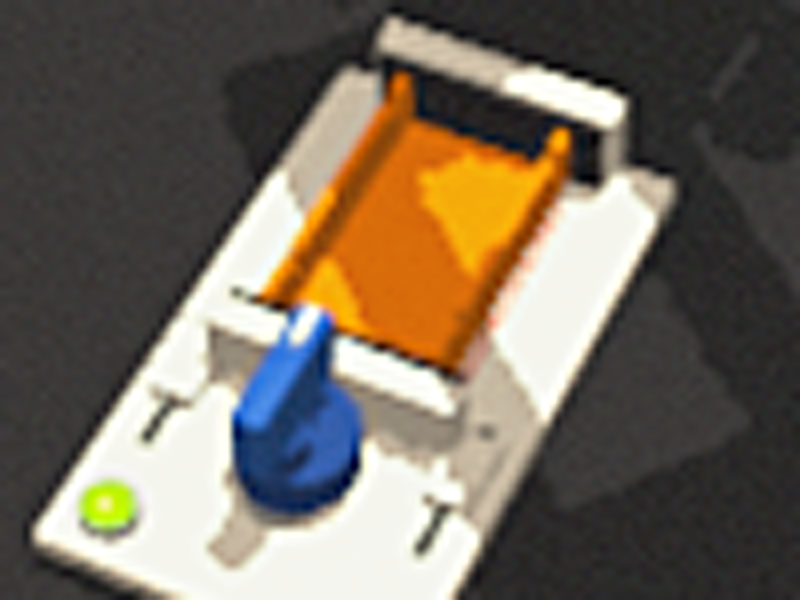

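View pics/done_all.png

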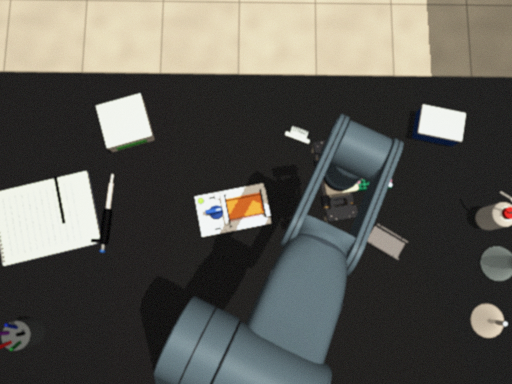

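```bash
python3 - <<'E'
from h import *
from workcell import bot
f=bot.grab_frame("side");o=np.load("side0.npz")
im=np.hstack([cv2.resize(i[90:180,200:340,::-1],(400,257)) for i in (o["img"],f["img"])]);cv2.imwrite("pics/rack.png",im)
E
```

```text
(no output)
```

View pics/rack.png

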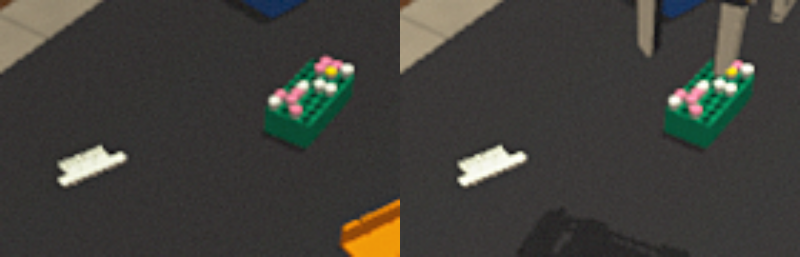

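The rack and comb are where they started, and the gripper hangs clear at about 0.18 m. Handing in.

```bash
python3 -c "
from workcell import bot
print(bot.sign_off(), bot.read_state()['time'])"
```

```text
the job is handed in; nothing more can be done
the job is handed in; nothing more can be done
```

The gel caster is ready and handed in at about 24 s of the 58 s allowed. The larger orange tray lies flat on the bed, clamped between the gasket and the sliding wall, and the arm is clear.

**Last checks**
- **Cam:** it is at its end stop. Torque rose from 0.2 to 1.2 N m there, and the knob now lies at about −79°, where the stop should be.
- **Tray clamped:** in the top view the tray moved 3–4 mm toward the gasket, so the gate is pressing it in. It is centred to within about 1 mm and lies within about 1° of square.
- **Bystanders:** the tube rack, comb and pipette look unmoved. In the last top view the arm hid the rack, so I checked it in the side view.

**What went wrong or disagreed**
- **First grasp missed:** the real fingertips sit about 20 mm above the reported TCP. The jaws slid off the tray and pushed it about 17 mm along the bench. I measured that offset in the images and regrasped, getting a 60.1 mm grip. The later contact with the platform agreed with it.
- **Tray set down off-centre lengthwise:** it landed about 4 mm toward the gasket, and the gate then pressed it home.
- **Side-view fit unreliable:** the final side-view fit put the tray about 7 mm further along than the top view and 1.7° off square. The sliding wall and knob partly hide the tray there, so I relied on the top view and the pictures.

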